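Change the stuck foot on the shoe-repair jack

TASK

Change the foot on the bench jack: the large foot is stuck fast in the leaning socket, so rock it firmly from side to side until it is loose on both sides, only then draw it out along the socket, and hang it upright astride the free end of the rack's two rails, its shank down between them. Then lift the small foot-shaped one (not the D-shaped heel piece) off the rails and put it in the jack, fully home with its shoulder flat on the socket's mouth. Set the feet down rather than dropping them, let go of everything, and leave the heel piece, hammer, nail tin and brush where they are.

Things in the scene. Friction and masses are not known exactly. Their poses are not given: they have to be found in the camera images.
- jack_head: Socket head of the black bolted-down bench jack, 50 x 50 mm outside, never moves. The socket leans 30 degrees from vertical, mouth towards the robot. Origin: middle of the mouth, about 152 mm above the bench. z: out of the socket along its axis; y: level, across it; x: up and away from the robot. Opening 20 mm along x, 32 mm along y (25.6 mm along y below 30 mm depth).
- jack_floor (a point): Middle of the socket's floor, on its axis 50 mm below the mouth. The jack's round base is 150 mm across.
- packing_left (a joint): Leather packing strip on the +y side of the stuck shank, 6 to 29.5 mm below the mouth: how far it is pressed back (along +y), 0 to 0.006 m. At 0 its face is 9 mm from the socket axis, hugging the shank above its bulb. It yields to about 40 N and stays where pressed. The bulb passes once both strips are back 3 mm or more: rock the foot 7 to 9 degrees each side. A straight pull (120 N) fails.
- packing_right (a joint): The same strip on the -y side, pressed back along -y, 0 to 0.006 m.
- large_foot: Large cast-aluminium foot, 160 mm long, 104 mm high, about 0.45 kg, stuck in the jack. Origin: lower end of its shank; z up the shank to the sole, x to the toe, y across. Shank 18 x 18 mm with a rounded bulb 24 mm across y at its end (bulb middle z = 12 mm, where it rocks). Stuck: origin at jack_floor, axes along the jack head's. On the rails: upright, origin 35 mm above the bench.
- large_sole (a point): Middle of the flat top of the large foot's sole plate, straight above the shank (z = 104 mm). Plate 14 mm thick, from x = -73 (heel) to +86 mm (toe), 60 mm wide at the ball. Grip across y at the waist: 44 mm wide, parallel sides from x = -20 to +17 mm. Neck under the plate at most 36 mm across. Rocking takes about 15 N sideways here.
- small_foot: Small cast-aluminium foot, same form, 115 mm long, 90 mm high, about 0.3 kg, hanging astride the rails. Origin: lower end of its shank; z up, x to the toe, y across. Round shank: 10 mm across at the tip, 15 mm from z = 4 mm, 18 mm at z = 46 mm. On the rails its origin is 49 mm above the bench. Home in the jack the origin is 46 mm below the mouth, shank along the socket; it may face any way.
- small_shoulder (a point): Middle of the flat underside of the small foot's round shoulder (46 mm across, 6 mm thick) at z = 46 mm on the shank; home, it lies flat on the jack's mouth.
- small_sole (a point): Middle of the flat top of the small foot's sole plate (z = 90 mm). Plate 14 mm thick, from x = -54 to +61 mm, 44 mm wide at the ball. Grip across y at the waist: 36 mm wide, parallel from x = -16 to +13 mm. Neck below it 32 mm across.
- heel_foot: Heel piece: D-shaped cast-aluminium plate 90 mm long, 60 mm wide (x from -46 to +44 mm), top 90 mm above its origin, on the same shank and shoulder as the small foot, hanging on the same rails. Origin: lower end of its shank. Leave alone.
- rack: Wooden rack with two parallel steel rails. Origin: middle of its base on the bench; y along the rails, x across, z up. The end boards, 12 mm thick and 132 mm high, stand at y = -215 and +215 mm. Small foot and heel piece hang at about y = -0.13 and 0 m, either way round, long axes about along x; the free stretch is y = 0.07 to 0.2 m (good place: 0.13).
- rack_rails (a point): Midway between the rails at their middle, level with their tops, 125 mm above the bench. Rails 12 mm thick, middles at x = -34 and +34 mm of the rack: 56 mm clear between.
- hammer: Hammer with a wooden handle, 240 mm long, lying on the bench near the robot. Leave alone.
- nail_tin: Open steel tin, 80 mm across, 55 mm high, beyond the work; origin under its centre. Leave alone.
- shoe_brush: Wooden shoe brush, 160 x 45 x 35 mm, on the bench near the robot, to its left; origin under its centre. Leave alone.
Not all that is in view belongs to the job. What is shaped like the small_foot but brown or green is not meant. Of the things that look like the part that bears jack_head, the smaller one is meant.

How it is judged:
By the outcome, as a careful person would: the job done as asked, in the order asked, and still so for the second after the job is handed in, with the robot touching nothing.
It also fails if it takes over 72 s, if anything falls off the work surface, if the arm or the gripper's body presses on something with over 40 N, if the wrist force passes 120 N, or if a joint passes its speed limit or range.

ROBOT

A 6-joint arm with a two-finger parallel gripper is mounted at the origin on the work surface. World frame = base frame: x ahead of the robot, y to its left, z up, the work surface at z = 0. Lengths are in m, angles in rad, forces in N, time in s.
With the tool pointing down it reaches from about 0.35 to 0.725 m from the base axis. Payload 4.3 kg.
Tool frame: the origin (TCP) lies on the centre line of the jaws, within the pads' length; the fingertips stand ahead of it and the grasp point (between the pads) lies 11 mm behind it (r.nose_length is the z of the fingertips in the tool frame, in m); z points along the fingers, x is the direction in which the jaws open and shut, and the axes are right-handed (so a half turn about z gives the same grasp; the last joint's range is limited). The gripper opens to 85 mm and grips with 20 to 120 N. Pads are 22 mm wide; open, the fingers measure 114 mm over their backs; the gripper's body (76 mm by 85 mm) begins 54 mm behind the grasp point. The pads swing forward as they close: fully open they stand 13 mm farther back than shut.
Start: joints at [1.116, 0.377, 0.081, 1.274, 0, 1.46], TCP at [0.194, 0.541, 0.239] pointing down, gripper open.
Joint ranges: [-2.72, 2.72], [-0.84, 1.66], [-1.02, 1.22], [-1.77, 2.12], [-1.37, 1.28], [-3.14, 3.14]. Speed limits (rad/s): [2.57, 2.57, 3.14, 3.14, 3.14, 3.14].

INTERFACE

Orientations are given as a unit quaternion [x, y, z, w].
In Python, from cell import r, imaging, close_job gives the robot as it stands.
- The arm moves only by the tool carry_out, never from a script. Its argument "plan" is a list of rows, each a list of 7 numbers: the turn, a rotation vector about the tool's x, y, z in rad, then the shift along the tool's x, y, z in cm, then the closure, from 0 (fully open) to 1 (shut). In form: [[ax, ay, az, x, y, z, grip], ...]. A call has 1 to 20 rows; each row is the pose to reach, as a shift and turn from the pose measured when the call began, along the tool's axes at that moment; what a row does not reach only later rows make up. A row lasts 1/8 s, in which the tool goes at most 62.5 mm and 10.7 degrees, less where a joint would pass 70% of its speed; a pose out of reach is approached as far as the arm can. A call with a gripper value outside its range is refused whole. The fingers move at their own pace and stop on an object; the grip force is fixed at half the most. Time passes only in rows, so rows that repeat a pose let the fingers close. It gives the time, the measured TCP pose, the force and the opening at its end, in the units of the state.
- r.get_obs(): the state, without advancing time (a new reading comes with each control period).
- imaging.grab_frame(name): name is "scene" or "top"; returns a dict with "img" (400x640x3 uint8, red, green, blue), "fx", "fy", "cx", "cy" (pixels), "R" (3x3) and "t" (3): a world point X has camera coordinates R X + t. Camera axes: x right, y down, z forward; pixel columns grow to the right and rows downward; lengths in m; the calibration is good to about 2 mm. A picture is of the moment at which its call begins. There is no depth.
- close_job(): hands the job in, once; it reports no verdict.
The state is a dict: "time": time; "joints": joint angles; "qd": joint speeds; "tau": joint torques, N m; "tool_pos": TCP position; "ee_rot": TCP orientation; "ft_force": force on the tool from outside, world axes, zero at the start; "wrist_torque": the same for the moment, N m; "grip_width": finger opening in m.
Only numpy, scipy, OpenCV 4.12 (cv2) and the standard library are available. Lean on these libraries where they do the work, as an engineer would, in place of code of your own. Each camera call takes 0.05 s, during which the arm holds its last target.

## Working session

There is one attempt and no reset: what is moved stays moved. The work goes in short steps, Python scripts to look and compute and a tool call to move; the robot and the scene stay as the last step left them, time stands still between calls to the robot, and variables do not carry over. Pictures are saved under pics/ and viewed, and the job is handed in when it is done.

Besides the shell and the picture viewer there is one more tool, called after "Emit:" as name(argument=value, ...) on one line, values as JSON. carry_out: Moves the arm, as the interface text tells. Its arguments: {"type":"object","properties":{"plan":{"type":"array","items":{"type":"array","items":{"type":"number"}}}},"required":["plan"]}

```bash
ls; mkdir -p pics; python3 - <<'E'
from cell import r, imaging
import cv2
o=r.get_obs(); print(o, r.nose_length)
for n in("scene","top"):
    f=imaging.grab_frame(n); cv2.imwrite(f"pics/{n}0.png",f["img"][:,:,::-1]); print(n,f["fx"],f["fy"],f["cx"],f["cy"],f["R"],f["t"])
E
```

```text
pics
{'time': 0.0, 'joints': array([1.11571683e+00, 3.78096312e-01, 7.96350759e-02, 1.27436693e+00,
       3.14946902e-05, 1.46049088e+00]), 'qd': array([-0.00061829,  0.00059957,  0.00043743, -0.00071149, -0.00017516,
       -0.00070084]), 'tau': array([-1.06164542e-03, -4.63602018e+01,  2.69875342e+01,  2.05646118e-02,
       -3.11186313e-04,  8.33445227e-06]), 'tool_pos': array([0.19405435, 0.5406052 , 0.2383454 ]), 'ee_rot': array([ 8.17918909e-01,  5.75332621e-01, -8.97817241e-04,  4.75668054e-04]), 'ft_force': array([ 0.92476805,  0.19352009, -0.06056575]), 'wrist_torque': array([0.0255008 , 0.0539384 , 0.00421853]), 'grip_width': 0.08549199772290998} 0.008
scene 432.8617564441598 432.8617564441598 320.02488707946776 193.10629144359666 [[-0.73343975  0.67959831  0.01456938]
 [ 0.52441364  0.57933767 -0.62398574]
 [-0.43250025 -0.45001556 -0.7812999 ]] [ 0.35224168 -0.16686017  1.17708462]
top 405.24204303430713 405.24204303430713 320.75037763709736 197.57814506184567 [[-0.02829096 -0.99950264  0.01393172]
 [-0.99341576  0.02656532 -0.11144241]
 [ 0.11101688 -0.0169928  -0.99367323]] [0.00998212 0.46575288 0.93730512]
```

View pics/scene0.png

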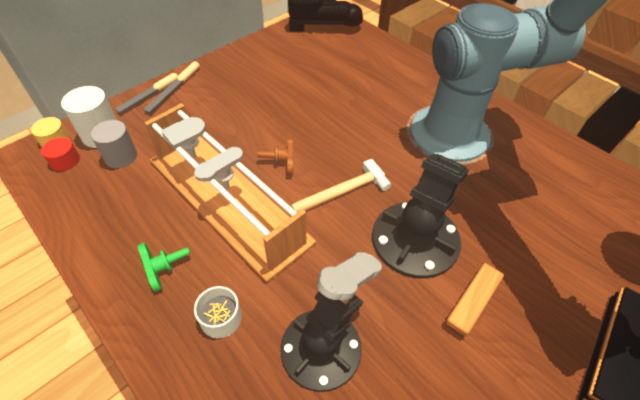

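View pics/top0.png

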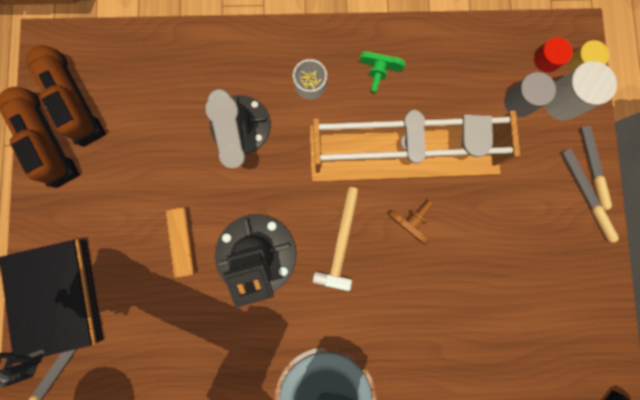

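```bash
cat > h.py <<'E'
import numpy as np, cv2
from cell import r, imaging
from scipy.spatial.transform import Rotation as Ro
def grab(n): return imaging.grab_frame(n)
def proj(f,X):
    c=np.asarray(X)@np.asarray(f["R"]).T+f["t"]; return np.c_[f["fx"]*c[...,0]/c[...,2]+f["cx"],f["fy"]*c[...,1]/c[...,2]+f["cy"]] if c.ndim>1 else np.array([f["fx"]*c[0]/c[2]+f["cx"],f["fy"]*c[1]/c[2]+f["cy"]])
def ray(f,u,v):
    R=np.asarray(f["R"]);d=R.T@np.array([(u-f["cx"])/f["fx"],(v-f["cy"])/f["fy"],1]); return -R.T@f["t"],d
def atz(f,u,v,z):
    c,d=ray(f,u,v); return c+d*(z-c[2])/d[2]
def crop(f,u0,v0,u1,v1,s,name,draw=()):
    im=cv2.resize(f["img"][v0:v1,u0:u1,::-1],None,fx=s,fy=s,interpolation=cv2.INTER_CUBIC).copy()
    for X,col in draw:
        p=(proj(f,np.asarray(X,float))-[u0,v0]+.5)*s-.5
        cv2.polylines(im,[np.round(p).astype(int)],False,col,1,cv2.LINE_AA)
    cv2.imwrite("pics/"+name,im)
E
python3 - <<'E'
from h import *
f=grab("top"); crop(f,190,70,290,170,6,"t_jack.png"); crop(f,300,100,530,190,3,"t_rack.png")
f=grab("scene"); crop(f,270,240,390,390,4,"s_jack.png"); crop(f,140,90,330,280,3,"s_rack.png")
E
```

```text
(no output)
```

View pics/t_jack.png

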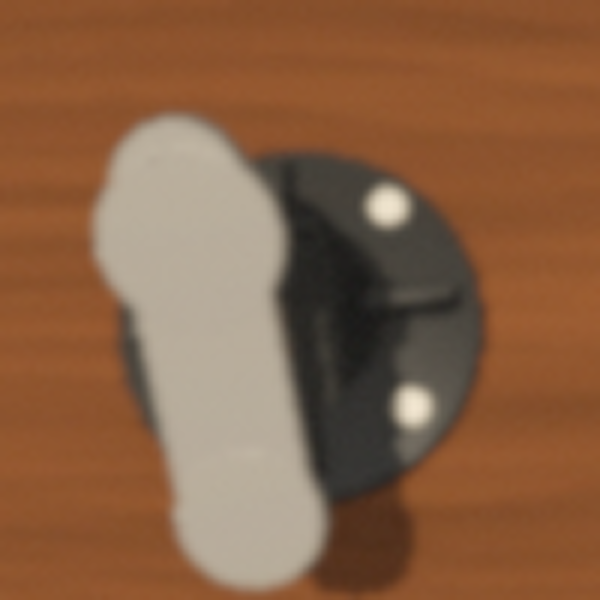

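View pics/s_jack.png

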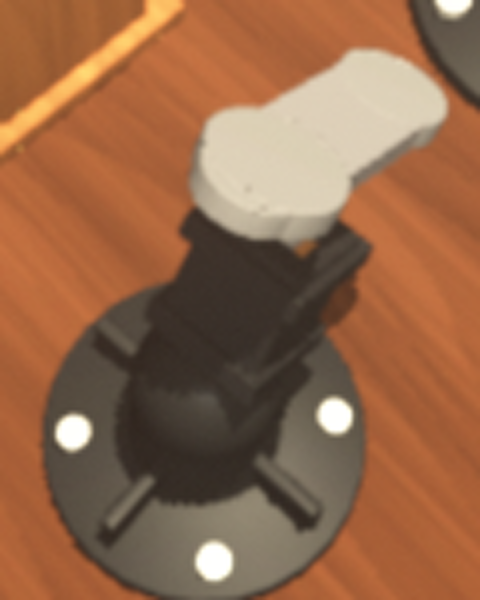

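View pics/t_rack.png

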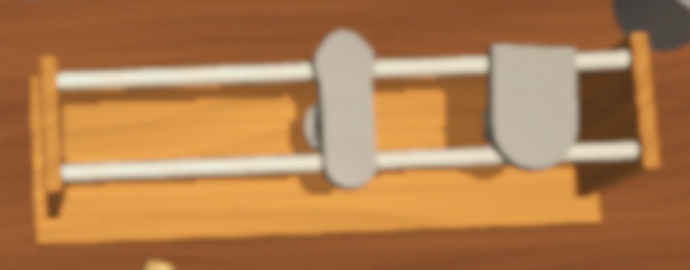

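View pics/s_rack.png

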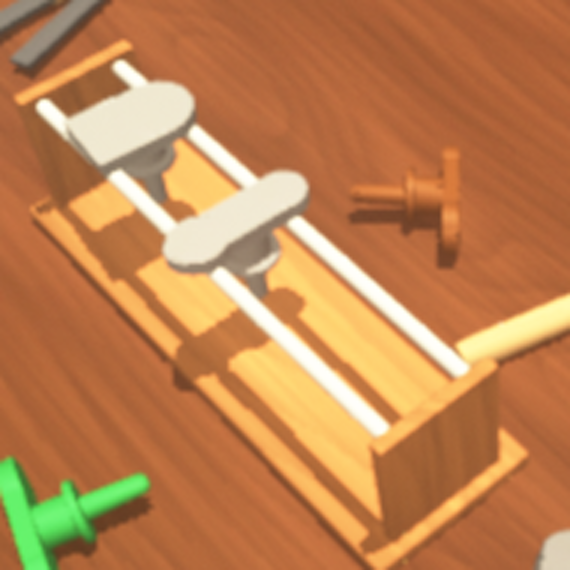

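```bash
cat > fit.py <<'E'
from h import *
from scipy.optimize import minimize
def axes(psi,lean):
    a=np.array([np.cos(psi),np.sin(psi),0]);u=np.array([0,0,1.]);z=-np.sin(lean)*a+np.cos(lean)*u;x=np.cos(lean)*a+np.sin(lean)*u
    return np.c_[x,np.cross(z,x),z]
th=np.linspace(0,2*np.pi,40)
def circ(x,rr): return np.c_[x+rr*np.cos(th),rr*np.sin(th)]
def comps(sz,sh):
    L0,L1,w=sz; h,xb,rb,t=sh
    return [[circ(L0+h,h)],[np.array([[L0+h,-w],[xb,-w],[xb,w],[L0+h,w]])],[circ(xb,rb),circ(L1-t,t)]]
def render(f,org,R,H,sz,sh,S=4,box=None,thk=.014):
    u0,v0,u1,v1=box; m=np.zeros(((v1-v0)*S,(u1-u0)*S),np.uint8)
    for c in comps(sz,sh):
        P=[]
        for p in c:
            for z in(H,H-thk): P.append(np.c_[p,np.full(len(p),z)])
        P=np.vstack(P)@R.T+org
        q=(proj(f,P)-[u0,v0]+.5)*S-.5
        cv2.fillConvexPoly(m,cv2.convexHull(q.astype(np.float32)).round().astype(np.int32),1)
    return cv2.resize(m.astype(np.float32),(u1-u0,v1-v0),interpolation=cv2.INTER_AREA)
def mask(f,box,lo,thr=0.3):
    u0,v0,u1,v1=box; im=f["img"][v0:v1,u0:u1].astype(float); mx=im.max(2);mn=im.min(2)
    m=((mx-mn)/(mx+1)<thr)&(mx>lo)
    n,l,s,c=cv2.connectedComponentsWithStats(m.astype(np.uint8)); k=1+np.argmax(s[1:,4]); return (l==k).astype(np.float32)
E
python3 - <<'E'
from fit import *
F={n:grab(n) for n in("top","scene")}
# large
B={"top":(195,80,255,175),"scene":(305,245,390,312)}
M={n:mask(F[n],B[n],110) for n in F}
for n in F: print(n,M[n].sum()); 
sz=(-.073,.086,.022)
def cost(p,names=("top","scene"),out=False):
    R=axes(p[2],np.pi/6); o=np.array([p[0],p[1],.152])-.05*R[:,2]; c=0
    for n in names: c+=np.abs(render(F[n],o,R,.104,sz,p[3:7],box=B[n])-M[n]).sum()
    return c
g=atz(F["top"],227,122,.2); print(g)
p0=np.array([g[0]+.03,g[1],.15,.024,.045,.03,.022])
for names in (("top","scene"),("top",),("scene",)):
    best=None
    q=p0
    for it in range(3):
        s=np.vstack([q]+[q+d for d in np.diag([.01,.01,.08,.003,.006,.003,.003])])
        rr=minimize(cost,q,args=(names,),method="Nelder-Mead",options=dict(initial_simplex=s,maxiter=300)); q=rr.x
    print(names,rr.fun,q.round(4))
    if len(names)==2: p0=q; Q=q
    
# overlay
R=axes(Q[2],np.pi/6); o=np.array([Q[0],Q[1],.152])-.05*R[:,2]
for n in F:
    u0,v0,u1,v1=B[n]; m=render(F[n],o,R,.104,sz,Q[3:7],box=B[n],S=6)
    im=cv2.resize(F[n]["img"][v0:v1,u0:u1,::-1],None,fx=6,fy=6).copy(); 
    for mm,c in((m,(0,0,255)),(M[n],(0,255,0))):
        k,_=cv2.findContours((cv2.resize(mm,None,fx=6,fy=6)>.5).astype(np.uint8),0,1); cv2.drawContours(im,k,-1,c,1)
    cv2.imwrite(f"pics/fitL_{n}.png",im)
E
python3 -c "
import cv2,numpy as np
a=cv2.imread('pics/fitL_top.png');b=cv2.imread('pics/fitL_scene.png')
h=max(a.shape[0],b.shape[0]);o=np.zeros((h,a.shape[1]+b.shape[1],3),np.uint8);o[:a.shape[0],:a.shape[1]]=a;o[:b.shape[0],a.shape[1]:]=b
cv2.imwrite('pics/fitL.png',cv2.resize(o,(800,int(h*800/o.shape[1]))))"
```

```text
top 1912.0
scene 1849.0
[0.60187837 0.18143978 0.2       ]
('top', 'scene') 248.5625 [0.6069 0.1873 0.1057 0.0232 0.0474 0.0289 0.0138]
('top',) 68.6875 [0.6062 0.187  0.1168 0.0243 0.0462 0.0294 0.016 ]
('scene',) 112.125 [6.091e-01 1.877e-01 9.100e-02 1.780e-02 4.470e-02 2.880e-02 3.000e-04]
```

View pics/fitL.png

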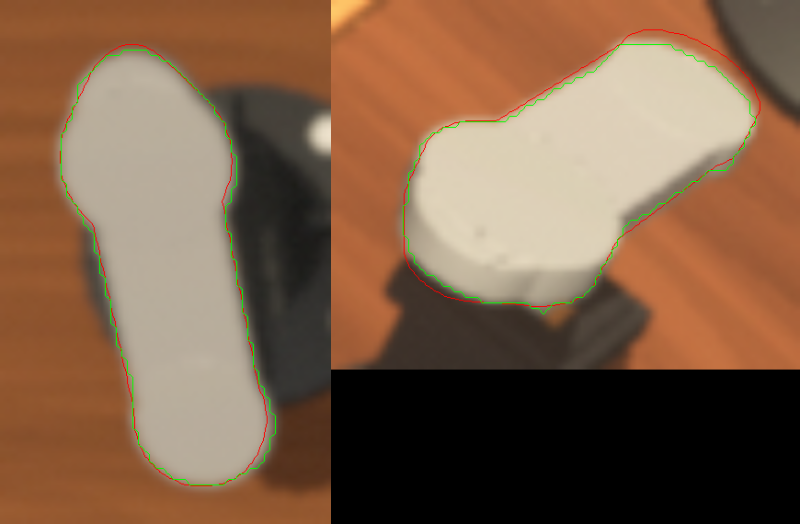

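```bash
python3 - <<'E'
from fit import *
F={n:grab(n) for n in("top","scene")}
B={"top":(398,104,432,168),"scene":(190,143,248,185)}
B2={"top":(455,105,502,165),"scene":(158,110,210,150)}
M={n:mask(F[n],B[n],120) for n in F}
def roundk(m): return cv2.morphologyEx(m,cv2.MORPH_OPEN,np.ones((7,7),np.uint8))
M={n:roundk(M[n]) for n in F}
print({n:M[n].sum() for n in F})
sz=(-.054,.061,.018)
def cost(p,names=("top","scene")):
    R=axes(p[2],0); o=np.array([p[0],p[1],.049]); c=0
    for n in names: c+=np.abs(render(F[n],o,R,.090,sz,p[3:7],box=B[n])-M[n]).sum()
    return c
g=atz(F["top"],415,137,.139); print(g)
p0=np.array([g[0],g[1],0,.018,.035,.022,.016])
for names in (("top","scene"),("top",),("scene",)):
    q=p0
    for it in range(3):
        s=np.vstack([q]+[q+d for d in np.diag([.01,.01,.08,.003,.006,.003,.003])])
        rr=minimize(cost,q,args=(names,),method="Nelder-Mead",options=dict(initial_simplex=s,maxiter=300)); q=rr.x
    print(names,rr.fun,q.round(4))
    if len(names)==2: Q=q; p0=q
R=axes(Q[2],0); o=np.array([Q[0],Q[1],.049])
ims=[]
for n in F:
    u0,v0,u1,v1=B[n]; m=render(F[n],o,R,.09,sz,Q[3:7],box=B[n],S=6)
    im=cv2.resize(F[n]["img"][v0:v1,u0:u1,::-1],None,fx=6,fy=6).copy(); 
    for mm,c in((m,(0,0,255)),(M[n],(0,255,0))):
        k,_=cv2.findContours((cv2.resize(mm,None,fx=6,fy=6)>.5).astype(np.uint8),0,1); cv2.drawContours(im,k,-1,c,1)
    ims.append(im)
h=max(i.shape[0] for i in ims); cv2.imwrite("pics/fitS.png",np.hstack([np.pad(i,((0,h-i.shape[0]),(0,0),(0,0))) for i in ims]))
# rack: rough rail points from crops (crop px /3 + origin), rail top height .125
f=F["top"]
for nm,u,v in(("farL",55,79),("farR",630,60),("nearL",62,172),("nearR",637,150)):
    print("top",nm,atz(f,300+(u)/3,100+v/3,.125).round(4))
# heel centre plate
print("heel far edge/near edge",atz(f,300+533/3,100+45/3,.139).round(4),atz(f,300+538/3,100+167/3,.139).round(4))
for nm,u,v in(("boardL top",50,57),("boardLtop",54,190),("boardR",640,33),("boardR",652,165)):
    print(nm,atz(f,300+u/3,100+v/3,.132).round(4))
E
```

```text
{'top': np.float32(893.0), 'scene': np.float32(995.0)}
[ 0.57817866 -0.20615563  0.139     ]
('top', 'scene') 314.0625 [ 0.5788 -0.2071 -0.0057  0.0177  0.0364  0.0213  0.0156]
('top',) 61.9375 [ 0.5791 -0.2074 -0.0096  0.0197  0.036   0.0208  0.0159]
('scene',) 176.625 [ 0.5801 -0.2041  0.1078  0.0141  0.0258  0.0295  0.0156]
top farL [ 6.107e-01 -3.000e-04  1.250e-01]
top farR [ 0.6148 -0.4208  0.125 ]
top nearL [ 0.542  -0.0034  0.125 ]
top nearR [ 0.5477 -0.4205  0.125 ]
heel far edge/near edge [ 0.6234 -0.3444  0.139 ] [ 0.5341 -0.3416  0.139 ]
boardL top [0.625 0.003 0.132]
boardLtop [0.5277 0.0028 0.132 ]
boardR [ 0.6327 -0.4262  0.132 ]
boardR [ 0.5349 -0.4269  0.132 ]
```

View pics/fitS.png

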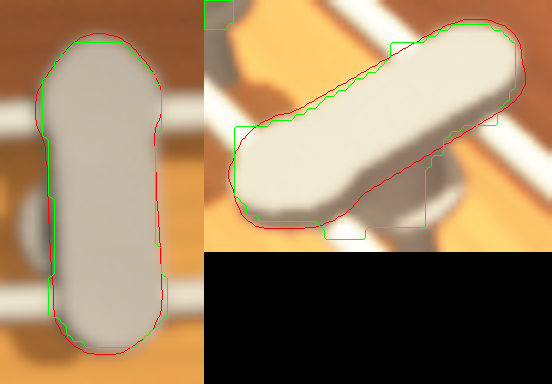

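```bash
cat > plan.py <<'E'
from h import *
from fit import axes
J=dict(h=np.array([.607,.187,.152]),psi=.111)
def jackR(psi=None,rock=0,lean=np.pi/6):
    A=axes(J["psi"] if psi is None else psi,lean)
    if rock: A=A@Ro.from_rotvec([rock,0,0]).as_matrix()
    return np.c_[A[:,1],A[:,0],-A[:,2]]  # tool x=head y, tool y=head x, tool z=-head z
def rel(p,R,p0=None,R0=None):
    if p0 is None:
        o=r.get_obs(); p0=o["tool_pos"]; R0=Ro.from_quat(o["ee_rot"]).as_matrix()
    t=Ro.from_matrix(R0.T@R).as_rotvec(); s=R0.T@(p-p0)*100
    return np.r_[t.round(3),s.round(2)]
def st():
    o=r.get_obs(); R=Ro.from_quat(o["ee_rot"]).as_matrix()
    print("t",round(o["time"],2),"p",o["tool_pos"].round(4),"F",o["ft_force"].round(1),"T",o["wrist_torque"].round(2),"w",round(o["grip_width"],4),"x",R[:,0].round(3),"z",R[:,2].round(3),"q",o["joints"].round(2))
def jp(d,A=None): # point on jack axis d above mouth
    return J["h"]+d*axes(J["psi"],np.pi/6)[:,2]
E
python3 - <<'E'
from plan import *
st(); print(rel(jp(.115),jackR())); print(rel(jp(.115)+[0,0,.04],jackR())); f=grab("top"); print(atz(f,248,285,.2))
E
```

```text
t 0.4 p [0.1943 0.5411 0.2392] F [-0.4 -0.2 -0.2] T [-0.07 -0.04 -0.01] w 0.0858 x [ 0.338  0.941 -0.   ] z [-0. -0. -1.] q [1.12 0.38 0.08 1.27 0.   1.46]
[ -0.515   0.12   -0.445 -21.91   45.65   -1.24 ]
[ -0.515   0.12   -0.445 -21.91   45.65   -5.24 ]
[0.28352271 0.14262441 0.2       ]
```

Emit:
carry_out(plan=[[-0.13, 0.03, -0.11, -5.5, 11.4, -5.2, 0], [-0.26, 0.06, -0.22, -11, 22.8, -5.2, 0], [-0.39, 0.09, -0.33, -16.5, 34.2, -5.2, 0], [-0.515, 0.12, -0.445, -21.9, 45.6, -5.2, 0], [-0.515, 0.12, -0.445, -21.9, 45.6, -5.2, 0], [-0.515, 0.12, -0.445, -21.9, 45.6, -5.2, 0], [-0.515, 0.12, -0.445, -21.9, 45.6, -5.2, 0], [-0.515, 0.12, -0.445, -21.9, 45.6, -5.2, 0], [-0.515, 0.12, -0.445, -21.9, 45.6, -3, 0], [-0.515, 0.12, -0.445, -21.9, 45.6, -1.2, 0], [-0.515, 0.12, -0.445, -21.9, 45.6, -1.2, 0], [-0.515, 0.12, -0.445, -21.9, 45.6, -1.2, 0]])

```text
time: 1.95
tool_pos: [0.5497, 0.1812, 0.2521]
ee_rot: [0.644, 0.72, 0.194, 0.173]
ft_force: [-0.6, -0.4, -0.4]
grip_width: 0.0853
```

```bash
python3 - <<'E'
from plan import *
st(); print(rel(jp(.115),jackR()), rel(jp(.035),jackR()))
f=grab("scene"); cv2.imwrite("pics/s1.png",f["img"][:,:,::-1])
E
```

```text
t 1.95 p [0.5497 0.1812 0.2521] F [-0.6 -0.4 -0.4] T [-0.07  0.42 -0.05] w 0.0853 x [-0.111  0.994  0.001] z [ 0.498  0.056 -0.865] q [ 0.24 -0.03 -0.53  0.54 -0.07  0.11]
[ 0.002 -0.001 -0.    -0.06  -0.02   0.05 ] [ 2.00e-03 -1.00e-03 -0.00e+00 -7.00e-02 -4.00e-02  8.05e+00]
```

View pics/s1.png

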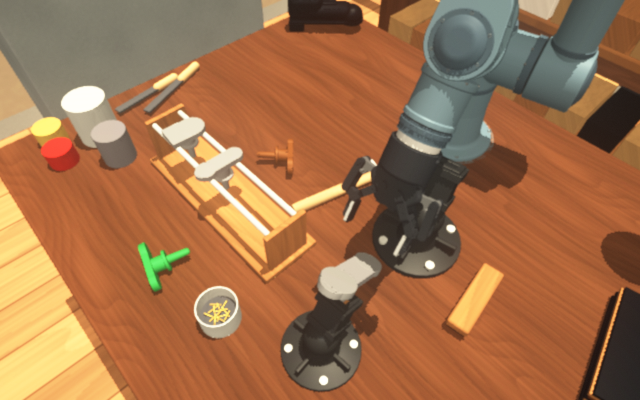

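```bash
python3 - <<'E'
from plan import *
o=r.get_obs();R=Ro.from_quat(o["ee_rot"]).as_matrix();p=o["tool_pos"]
for n in("scene","top"):
    f=grab(n); print(n,[proj(f,p+R@np.array(v)).round(1) for v in([0,0,0],[.043,0,-.005],[-.043,0,-.005])], proj(f,jp(.054)).round(1))
    crop(f,*((300,120,460,320) if n=="scene" else (170,60,330,260)),3,n+"_2.png")
E
```

```text
scene [array([369.8, 238.4]), array([394.4, 251.9]), array([348.9, 220.4])] [354.4 268.6]
top [array([220.9, 141. ]), array([197. , 144.9]), array([244. , 138.6])] [225.9 132.9]
```

View pics/scene_2.png

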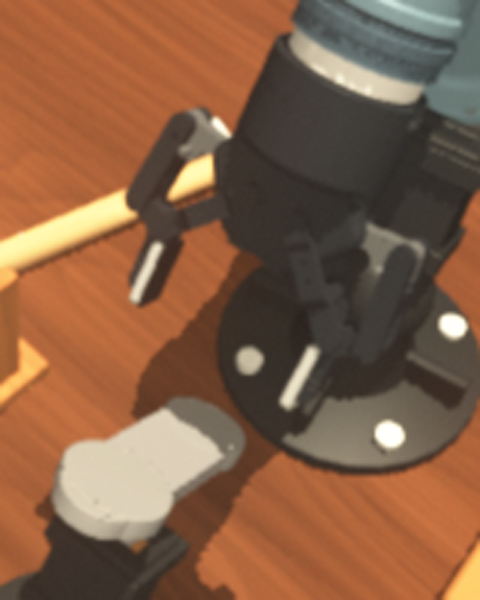

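View pics/top_2.png

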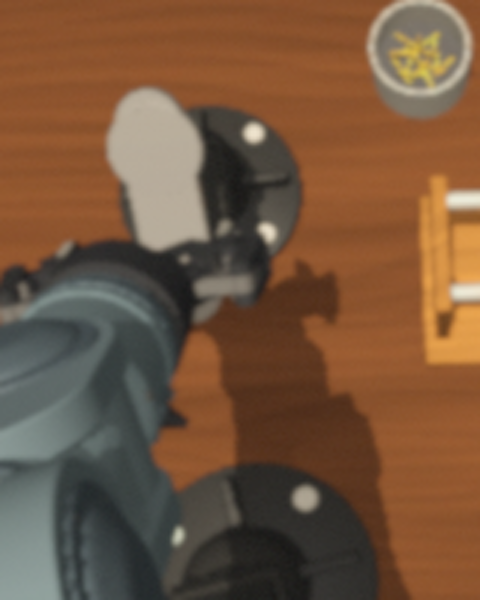

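Emit:
carry_out(plan=[[0, 0, 0, -0.05, 0, 2.5, 0], [0, 0, 0, -0.05, 0, 5, 0], [0, 0, 0, -0.05, 0, 6.5, 0.1], [0, 0, 0, -0.05, 0, 7.5, 0.2], [0, 0, 0, -0.05, 0, 8, 0.3], [0, 0, 0, -0.05, 0, 8, 0.35]])

```text
time: 2.85
tool_pos: [0.5901, 0.1856, 0.1836]
ee_rot: [0.644, 0.72, 0.194, 0.173]
ft_force: [0.2, 0.3, -0.0]
grip_width: 0.0554
```

```bash
python3 - <<'E'
from plan import *
st()
for n in("scene","top"):
    f=grab(n); 
    crop(f,*((270,220,430,360) if n=="scene" else (190,70,290,170)),4,n+"_3.png")
E
```

```text
t 2.85 p [0.5901 0.1856 0.1836] F [ 0.2  0.3 -0. ] T [-0.1   0.46  0.02] w 0.0554 x [-0.111  0.994  0.001] z [ 0.499  0.057 -0.865] q [ 0.23  0.11 -0.58  0.35 -0.06  0.1 ]
```

View pics/scene_3.png

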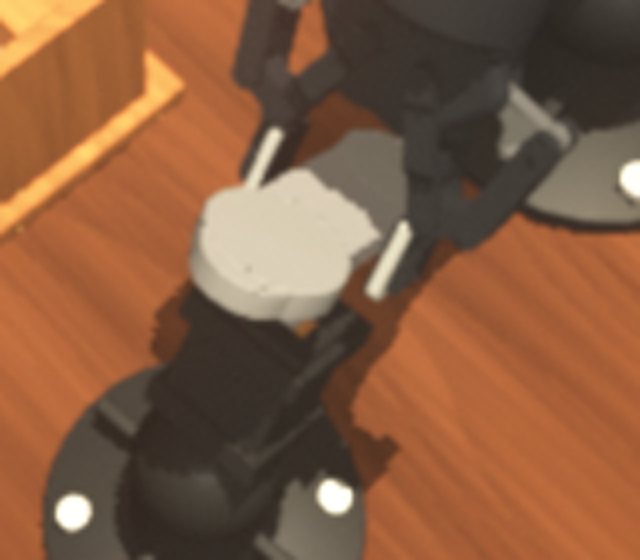

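View pics/top_3.png

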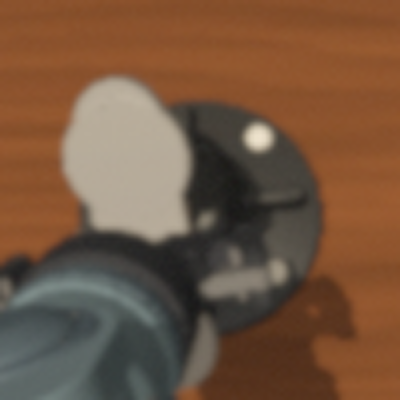

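Emit:
carry_out(plan=[[0, 0, 0, 0, 0, 0, 0.42], [0, 0, 0, 0, 0, 0, 0.48], [0, 0, 0, 0, 0, 0, 0.55], [0, 0, 0, 0, 0, 0, 0.7], [0, 0, 0, 0, 0, 0, 1], [0, 0, 0, 0, 0, 0, 1]])

```text
time: 3.7
tool_pos: [0.5905, 0.1853, 0.1849]
ee_rot: [0.644, 0.719, 0.195, 0.174]
ft_force: [-3.9, -1.7, 5.0]
grip_width: 0.043
```

```bash
python3 - <<'E'
from plan import *
st()
E
```

```text
t 3.7 p [0.5905 0.1853 0.1849] F [-3.9 -1.7  5. ] T [-0.44  0.52 -0.18] w 0.043 x [-0.111  0.994  0.   ] z [ 0.501  0.056 -0.864] q [ 0.23  0.11 -0.58  0.35 -0.06  0.1 ]
```

Emit:
carry_out(plan=[[0, 0.04, 0, -0.3, 0, 0.01, 1], [0, 0.08, 0, -0.59, 0, 0.02, 1], [0, 0.11, 0, -0.81, 0, 0.05, 1], [0, 0.14, 0, -1.03, 0, 0.07, 1], [0, 0.14, 0, -1.03, 0, 0.07, 1], [0, 0.14, 0, -1.03, 0, 0.07, 1]])

```text
time: 4.45
tool_pos: [0.5917, 0.1761, 0.1847]
ee_rot: [0.628, 0.73, 0.24, 0.122]
ft_force: [-4.3, 3.0, 4.0]
grip_width: 0.0428
```

```bash
cat >> plan.py <<'E'
def rk():
    o=r.get_obs(); A=axes(J["psi"],np.pi/6); q=A.T@(o["tool_pos"]-J["h"]); R=jackR().T@Ro.from_quat(o["ee_rot"]).as_matrix()
    e=Ro.from_matrix(R).as_rotvec(degrees=True)
    print("in head frame xyz mm",(q*1e3).round(1),"rot deg about tool axes",e.round(2),"angle from pos",np.degrees(np.arctan2(q[1],q[2]+.038)).round(2),"F head",(A.T@o["ft_force"]).round(1),"Thead",(A.T@o["wrist_torque"]).round(2),"w",o["grip_width"],o["time"])
E
python3 - <<'E'
from plan import *
rk()
f=grab("scene");crop(f,270,220,430,360,4,"scene_4.png")
E
```

```text
in head frame xyz mm [ 2.1 -9.1 36.5] rot deg about tool axes [-0.28  8.18 -0.05] angle from pos -6.96 F head [-1.4  3.4  5.4] Thead [-0.12  0.59  0.07] w 0.042770239519492825 4.45
```

View pics/scene_4.png

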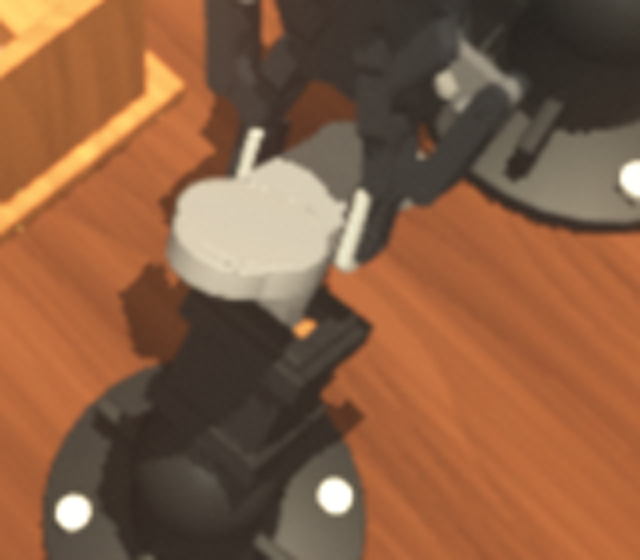

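Emit:
carry_out(plan=[[0, 0.01, 0, -0.15, 0, 0, 1], [0, 0.01, 0, -0.15, 0, 0, 1], [0, 0.01, 0, -0.2, 0, 0, 1], [0, 0.01, 0, -0.2, 0, 0, 1]])

```text
time: 5.0
tool_pos: [0.5918, 0.1754, 0.1846]
ee_rot: [0.626, 0.731, 0.244, 0.118]
ft_force: [-3.2, 6.3, 2.8]
grip_width: 0.0427
```

```bash
python3 - <<'E'
from plan import *
rk()
print(rel(jp(.036)+.001*axes(.111,np.pi/6)[:,0]*0,jackR()))
R=jackR(rock=np.radians(8.6)) 
for s in(1,-1):
    R=jackR(rock=s*np.radians(8.6)); piv=jp(-.038); A=axes(.111,np.pi/6)
    p=piv-R[:,2]*.074+A[:,0]*.0015; print(s,rel(p,R))
E
```

```text
in head frame xyz mm [ 2.1 -9.8 36.4] rot deg about tool axes [-0.28  8.92 -0.1 ] angle from pos -7.54 F head [-0.7  6.6  3.7] Thead [-0.01  0.51 -0.02] w 0.04269284785111311 5.0
[ 0.005 -0.156  0.002  0.97  -0.21   0.19 ]
1 [ 0.005 -0.006  0.002 -0.14  -0.06   0.1  ]
-1 [ 5.00e-03 -3.06e-01  1.00e-03  2.05e+00 -6.00e-02  4.50e-01]
```

Emit:
carry_out(plan=[[0, -0.06, 0, 0.4, 0, 0.1, 1], [0, -0.12, 0, 0.8, 0, 0.15, 1], [0, -0.156, 0, 1.05, 0, 0.15, 1], [0, -0.2, 0, 1.35, 0, 0.2, 1], [0, -0.24, 0, 1.62, 0, 0.25, 1], [0, -0.28, 0, 1.9, 0, 0.35, 1], [0, -0.306, 0, 2.1, 0, 0.4, 1], [0, -0.31, 0, 2.15, 0, 0.4, 1], [0, -0.31, 0, 2.2, 0, 0.4, 1], [0, -0.31, 0, 2.2, 0, 0.4, 1]])

```text
time: 6.25
tool_pos: [0.5897, 0.1957, 0.1844]
ee_rot: [0.657, 0.703, 0.143, 0.23]
ft_force: [-3.7, -6.5, 5.9]
grip_width: 0.0428
```

```bash
python3 - <<'E'
from plan import *
rk()
f=grab("scene");crop(f,270,220,430,360,4,"scene_5.png")
E
```

```text
in head frame xyz mm [ 2.2 10.6 36.1] rot deg about tool axes [-0.3  -9.04  0.02] angle from pos 8.11 F head [-0.9 -6.   7.3] Thead [-0.32  0.61 -0.15] w 0.04284790737731756 6.25
```

View pics/scene_5.png

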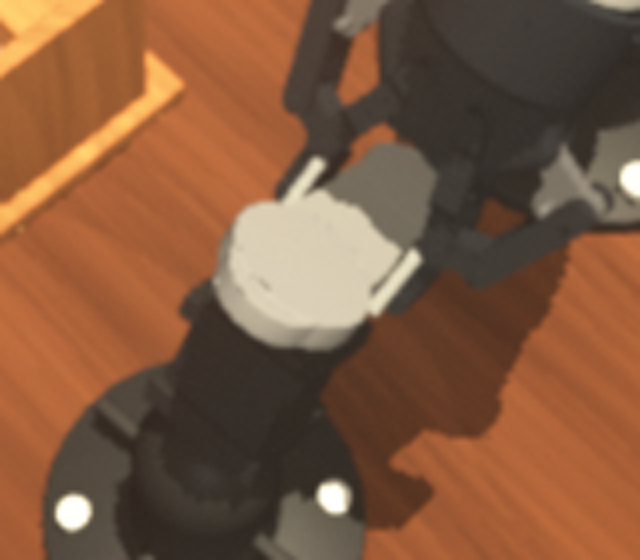

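Emit:
carry_out(plan=[[0, 0.06, 0, -0.4, 0, 0.1, 1], [0, 0.12, 0, -0.8, 0, 0.15, 1], [0, 0.16, 0, -1.1, 0, 0.15, 1], [0, 0.2, 0, -1.4, 0, 0.2, 1], [0, 0.24, 0, -1.7, 0, 0.25, 1], [0, 0.28, 0, -2, 0, 0.35, 1], [0, 0.31, 0, -2.25, 0, 0.4, 1], [0, 0.31, 0, -2.25, 0, 0.4, 1]])

```text
time: 7.3
tool_pos: [0.592, 0.1748, 0.1845]
ee_rot: [0.626, 0.731, 0.245, 0.117]
ft_force: [-5.1, 5.8, 5.8]
grip_width: 0.0429
```

```bash
python3 - <<'E'
from plan import *
rk(); A=axes(.111,np.pi/6); print(rel(jp(.0362)+A[:,0]*.002,jackR()))
E
```

```text
in head frame xyz mm [  2.2 -10.5  36.3] rot deg about tool axes [-0.3   9.09 -0.03] angle from pos -8.04 F head [-1.   6.4  7.2] Thead [0.93 0.69 0.11] w 0.04291761844862511 7.3
[ 5.00e-03 -1.59e-01  1.00e-03  1.03e+00 -2.00e-02  1.70e-01]
```

Back to centre.

Emit:
carry_out(plan=[[0, -0.06, 0, 0.4, 0, 0.08, 1], [0, -0.11, 0, 0.75, 0, 0.13, 1], [0, -0.159, 0, 1.03, 0, 0.17, 1], [0, -0.159, 0, 1.03, 0, 0.17, 1]])

```text
time: 7.8
tool_pos: [0.5906, 0.1861, 0.1849]
ee_rot: [0.643, 0.72, 0.195, 0.174]
ft_force: [-6.6, 0.5, 8.2]
grip_width: 0.043
```

```bash
python3 - <<'E'
from plan import *
rk(); A=axes(.111,np.pi/6)
for d in(.008,.02,.06,.09): print(rel(jp(.0362+d)+A[:,0]*.002,jackR()))
E
```

```text
in head frame xyz mm [ 2.3  0.9 36.7] rot deg about tool axes [-0.32  0.04 -0.08] angle from pos 0.72 F head [-1.5  1.3 10.3] Thead [0.16 0.81 0.02] w 0.04301018374851139 7.8
[ 0.006 -0.001  0.001 -0.09  -0.02  -0.75 ]
[ 6.00e-03 -1.00e-03  1.00e-03 -9.00e-02 -1.00e-02 -1.95e+00]
[ 6.00e-03 -1.00e-03  1.00e-03 -9.00e-02  1.00e-02 -5.95e+00]
[ 6.00e-03 -1.00e-03  1.00e-03 -9.00e-02  2.00e-02 -8.95e+00]
```

Emit:
carry_out(plan=[[0, 0, 0, -0.05, 0, -0.4, 1], [0, 0, 0, -0.09, 0, -0.8, 1], [0, 0, 0, -0.09, 0, -1.2, 1], [0, 0, 0, -0.09, 0, -1.6, 1], [0, 0, 0, -0.09, 0, -2, 1]])

```text
time: 8.43
tool_pos: [0.5799, 0.1839, 0.2018]
ee_rot: [0.643, 0.72, 0.194, 0.174]
ft_force: [0.8, 1.0, -3.6]
grip_width: 0.0434
```

```bash
python3 - <<'E'
from plan import *
rk()
f=grab("scene");crop(f,270,200,430,340,4,"scene_6.png")
E
```

```text
in head frame xyz mm [ 1.3 -0.1 56.8] rot deg about tool axes [-0.24  0.03 -0.08] angle from pos -0.06 F head [-1.   0.9 -3.6] Thead [0.16 0.72 0.02] w 0.043434937295642406 8.425
```

View pics/scene_6.png

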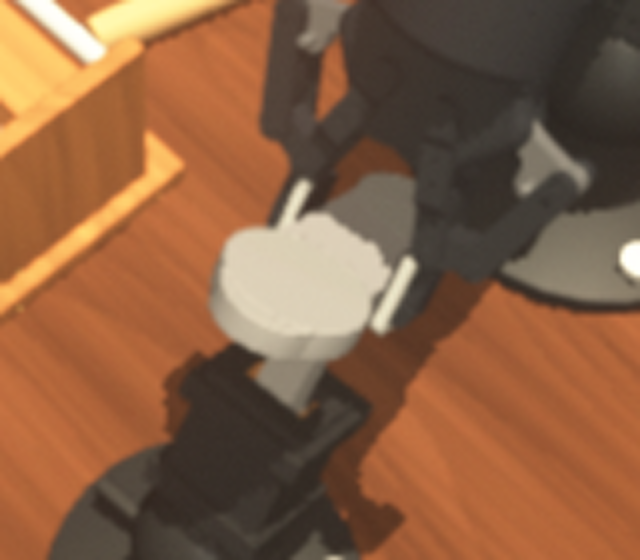

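Emit:
carry_out(plan=[[0, 0, 0, 0, 0, -1, 1], [0, 0, 0, 0, 0, -2.2, 1], [0, 0, 0, 0, 0, -3.5, 1], [0, 0, 0, 0, 0, -5, 1], [0, 0, 0, 0, 0, -6.5, 1], [0, 0, 0, 0, 0, -6.5, 1]])

```text
time: 9.22
tool_pos: [0.5479, 0.1805, 0.2607]
ee_rot: [0.643, 0.72, 0.196, 0.175]
ft_force: [0.8, -0.0, -4.8]
grip_width: 0.0425
```

```bash
cat >> plan.py <<'E'
def downR(yaw=.0115):
    x=np.array([-np.sin(yaw),np.cos(yaw),0]); z=np.array([0,0,-1.]); return np.c_[x,np.cross(z,x),z]
E
python3 - <<'E'
from plan import *
rk()
for p in([.56,.13,.28],[.579,-.082,.28],[.579,-.082,.24]): print(rel(np.array(p),downR()))
E
```

```text
in head frame xyz mm [2.800e+00 1.000e-01 1.239e+02] rot deg about tool axes [-0.46  0.06 -0.08] angle from pos 0.04 F head [-1.7 -0.1 -4.5] Thead [-0.05  0.82  0.04] w 0.0424717964825126 9.225
[ 0.531 -0.027  0.099 -5.16   1.53  -1.34 ]
[  0.531  -0.027   0.099 -26.44    1.1    -1.6  ]
[  0.531  -0.027   0.099 -26.44   -0.93    1.85 ]
```

Emit:
carry_out(plan=[[0.06, 0, 0.01, -2, 0.6, -1.3, 1], [0.15, -0.01, 0.03, -5, 1.5, -1.5, 1], [0.25, -0.01, 0.05, -9, 1.4, -1.5, 1], [0.35, -0.02, 0.065, -13, 1.3, -1.5, 1], [0.44, -0.02, 0.08, -17, 1.2, -1.6, 1], [0.5, -0.025, 0.095, -21, 1.1, -1.6, 1], [0.531, -0.027, 0.099, -24.5, 1.1, -1.6, 1], [0.531, -0.027, 0.099, -26.4, 1.1, -1.6, 1], [0.531, -0.027, 0.099, -26.4, 1.1, -1.6, 1], [0.531, -0.027, 0.099, -26.4, 1.1, -1.6, 1]])

```text
time: 10.48
tool_pos: [0.5787, -0.0807, 0.2803]
ee_rot: [0.703, 0.711, 0.001, 0.0]
ft_force: [-0.6, -0.7, -4.5]
grip_width: 0.0429
```

```bash
python3 - <<'E'
from plan import *
st()
o=r.get_obs(); R=Ro.from_quat(o["ee_rot"]).as_matrix(); p=o["tool_pos"]
# foot frame in tool: foot x=tool y, foot y = tool x, foot z=-tool z ; TCP at foot (.002,0,.0867)
A=np.c_[R[:,1],R[:,0],-R[:,2]]; org=p-A@np.array([.002,0,.0867]); print(org)
ol=np.array([[-.073,0],[-.02,.022],[.017,.022],[.05,.03],[.086,0],[.05,-.03],[.017,-.022],[-.02,-.022],[-.073,0]])
sole=np.c_[ol,np.full(9,.104)]@A.T+org; sh=np.array([[0,0,0],[0,0,.09]])@A.T+org
rk2=np.array([.5787,-.212,.125]); ry=np.array([-.0115,1,0]); rails=[np.array([rk2+np.array([dx,0,0])+ry*a for a in(-.209,.209)]) for dx in(-.04,-.028,.028,.04)]
g=(0,255,0)
for n,b in(("scene",(150,90,360,290)),("top",(300,60,500,220))):
    f=grab(n); crop(f,*b,3.5 if n=="top" else 2.9,n+"_7.png",[(sole,g),(sh,(0,0,255))]+[(x,(255,0,0)) for x in rails])
E
```

```text
t 10.47 p [ 0.5787 -0.0807  0.2803] F [-0.6 -0.7 -4.5] T [ 0.01  0.02 -0.04] w 0.0429 x [-0.012  1.     0.001] z [ 0.001  0.001 -1.   ] q [-0.25  0.39  0.21  1.39  0.   -0.26]
[ 0.57681055 -0.08060775  0.19355672]
```

View pics/scene_7.png

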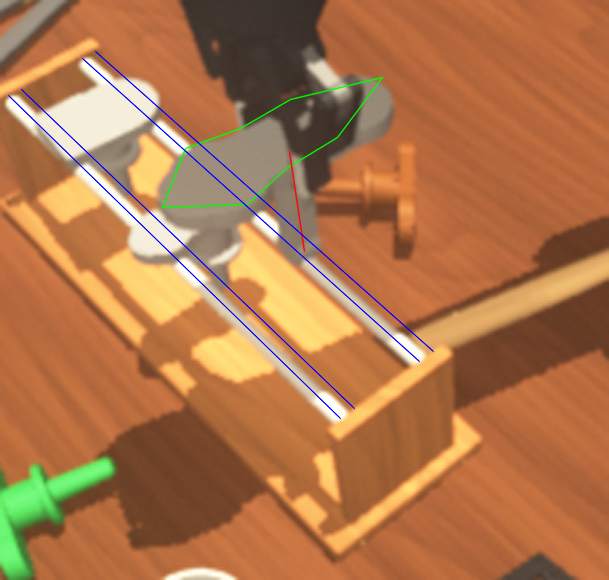

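View pics/top_7.png

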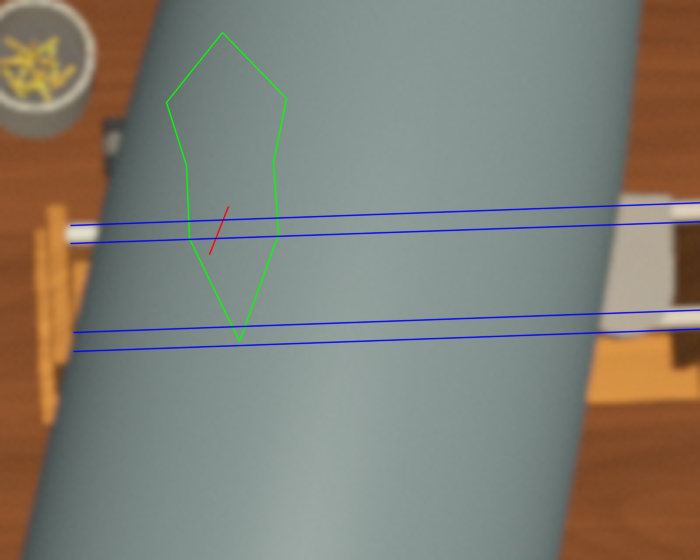

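```bash
python3 - <<'E'
from plan import *
from fit import comps
o=r.get_obs(); R=Ro.from_quat(o["ee_rot"]).as_matrix(); p=o["tool_pos"]
A=np.c_[R[:,1],R[:,0],-R[:,2]]; org=p-A@np.array([.002,0,.0867])
f=grab("scene"); d=[]
for c in comps((-.073,.086,.022),(.0243,.0462,.0294,.016)):
    for q in c:
        for z,col in((.104,(0,255,0)),(.09,(0,255,255))): d.append((np.c_[q,np.full(len(q),z)]@A.T+org,col))
for y in(-.009,.009): d.append((np.array([[-.009,y,.012],[-.009,y,.06],[.009,y,.06],[.009,y,.012]])@A.T+org,(0,0,255)))
d.append((np.array([[0,0,0],[0,0,.09]])@A.T+org,(0,0,255)))
crop(f,195,100,300,200,6,"scene_8.png",d); crop(f,195,100,300,200,6,"scene_8b.png")
E
```

```text
(no output)
```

View pics/scene_8.png

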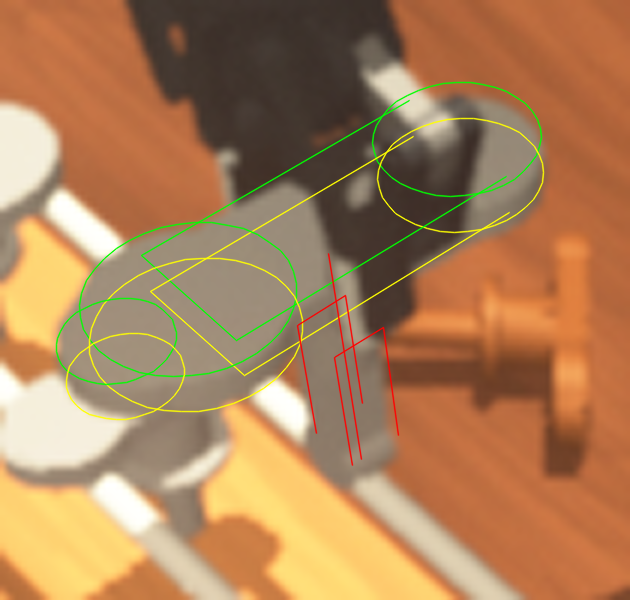

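View pics/scene_8b.png

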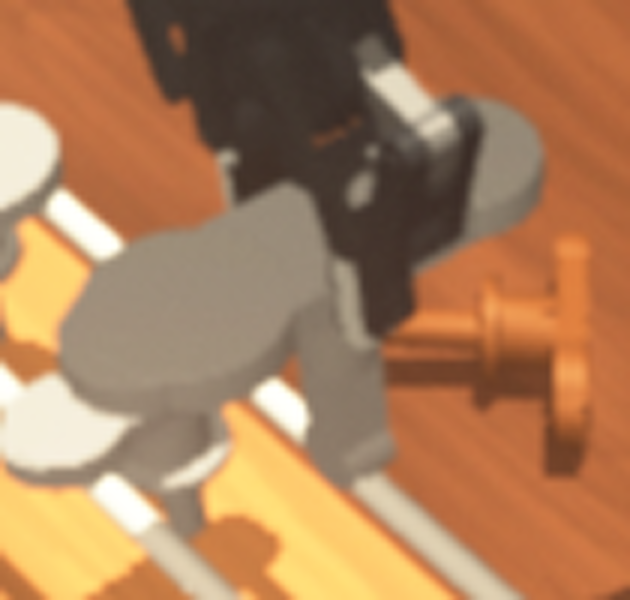

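Emit:
carry_out(plan=[[0, 0, 0, 0, 0, 2.5, 1], [0, 0, 0, 0, 0, 5.5, 1], [0, 0, 0, 0, 0, 8.5, 1], [0, 0, 0, 0, 0, 11, 1], [0, 0, 0, 0, 0, 13, 1], [0, 0, 0, 0, 0, 14.3, 1], [0, 0, 0, 0, 0, 14.6, 1], [0, 0, 0, 0, 0, 14.6, 1]])

```text
time: 11.62
tool_pos: [0.5792, -0.0804, 0.135]
ee_rot: [0.702, 0.712, 0.001, 0.001]
ft_force: [-0.3, -0.5, -4.1]
grip_width: 0.0423
```

```bash
python3 - <<'E'
from plan import *
st()
f=grab("scene"); crop(f,195,120,320,240,5,"scene_9.png")
E
```

```text
t 11.62 p [ 0.5792 -0.0804  0.135 ] F [-0.3 -0.5 -4.1] T [0.04 0.01 0.01] w 0.0423 x [-0.013  1.     0.   ] z [ 0.002  0.    -1.   ] q [-0.25  0.44 -0.09  1.03  0.   -0.26]
```

View pics/scene_9.png

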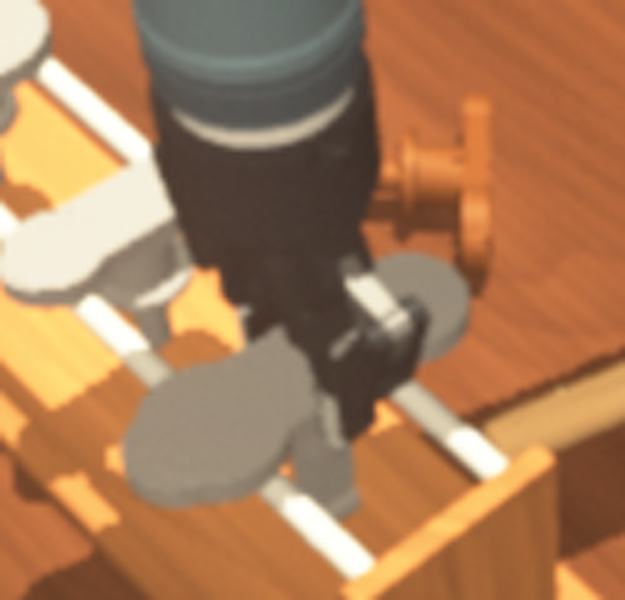

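Emit:
carry_out(plan=[[0, 0, 0, 0, 0, 0.35, 1], [0, 0, 0, 0, 0, 0.7, 1], [0, 0, 0, 0, 0, 1, 1], [0, 0, 0, 0, 0, 1.2, 1], [0, 0, 0, 0, 0, 1.2, 1]])

```text
time: 12.3
tool_pos: [0.5794, -0.0805, 0.1238]
ee_rot: [0.702, 0.712, 0.001, 0.001]
ft_force: [-1.5, 0.0, 1.0]
grip_width: 0.0429
```

```bash
python3 - <<'E'
from plan import *
st()
E
```

```text
t 12.3 p [ 0.5794 -0.0805  0.1238] F [-1.5  0.   1. ] T [ 0.11  0.51 -0.02] w 0.0429 x [-0.013  1.    -0.   ] z [ 0.002 -0.    -1.   ] q [-0.25  0.45 -0.11  1.01  0.   -0.26]
```

Emit:
carry_out(plan=[[0, 0, 0, 0, 0, 0.15, 1], [0, 0, 0, 0, 0, 0.3, 1], [0, 0, 0, 0, 0, 0.3, 1]])

```text
time: 12.68
tool_pos: [0.5799, -0.0805, 0.1226]
ee_rot: [0.703, 0.712, 0.001, 0.002]
ft_force: [-3.7, 1.5, 9.6]
grip_width: 0.0428
```

```bash
python3 - <<'E'
from plan import *
st()
f=grab("scene"); crop(f,195,120,320,240,5,"scene_10.png")
E
```

```text
t 12.68 p [ 0.5799 -0.0805  0.1226] F [-3.7  1.5  9.6] T [ 0.32  1.07 -0.1 ] w 0.0428 x [-0.013  1.    -0.001] z [ 0.004 -0.    -1.   ] q [-0.25  0.45 -0.11  1.    0.   -0.26]
```

View pics/scene_10.png

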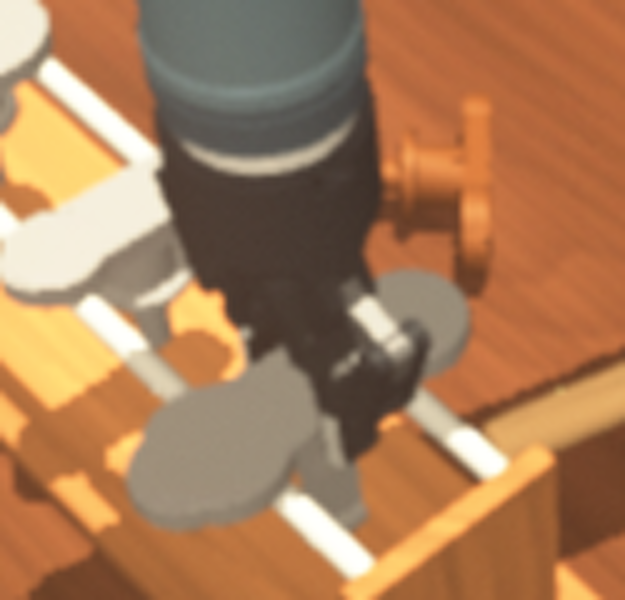

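Emit:
carry_out(plan=[[0, 0, 0, 0, 0, 0, 0.45], [0, 0, 0, 0, 0, -0.1, 0.4], [0, 0, 0, 0, 0, -0.1, 0.3], [0, 0, 0, 0, 0, -0.1, 0.2], [0, 0, 0, 0, 0, -0.1, 0.2]])

```text
time: 13.35
tool_pos: [0.5799, -0.0805, 0.1234]
ee_rot: [0.702, 0.712, 0.001, 0.002]
ft_force: [-0.2, 0.5, 0.4]
grip_width: 0.0684
```

```bash
python3 - <<'E'
from plan import *
st()
f=grab("scene"); crop(f,195,120,320,240,5,"scene_11.png")
E
```

```text
t 13.35 p [ 0.5799 -0.0805  0.1234] F [-0.2  0.5  0.4] T [-0.05  0.01  0.  ] w 0.0684 x [-0.013  1.    -0.   ] z [ 0.004 -0.    -1.   ] q [-0.25  0.45 -0.11  1.    0.   -0.26]
```

View pics/scene_11.png

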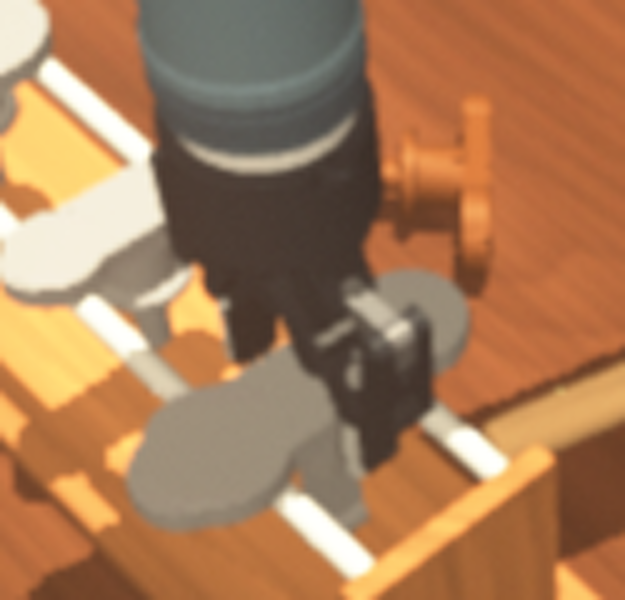

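Emit:
carry_out(plan=[[0, 0, 0, 0, 0, -2, 0.2], [0, 0, 0, 0, 0, -5, 0.2], [0, 0, 0, 0, 0, -9, 0.2], [0, 0, 0, -1.5, 0, -12, 0.2], [0, 0, 0, -5, 0, -12, 0.2], [0, 0, 0, -9, 0, -12, 0.2], [0, 0, 0, -12, 0, -12, 0.2], [0, 0, 0, -12.6, -0.2, -12, 0.2], [0, 0, 0, -12.6, -0.2, -12, 0.2]])

```text
time: 14.52
tool_pos: [0.5788, -0.2062, 0.2434]
ee_rot: [0.703, 0.712, 0.001, 0.001]
ft_force: [0.1, -0.1, 0.3]
grip_width: 0.0685
```

```bash
python3 - <<'E'
from plan import *
st(); print(rel(np.array([.5785,-.207,.122]),downR(.002)))
for n,b in(("scene",(140,90,330,270)),("top",(300,90,530,190))):
    f=grab(n); crop(f,*b,3,n+"_12.png")
E
```

```text
t 14.53 p [ 0.5788 -0.2062  0.2434] F [ 0.1 -0.1  0.3] T [-0.02  0.   -0.05] w 0.0685 x [-0.013  1.     0.   ] z [ 0.004  0.    -1.   ] q [-0.45  0.46  0.21  1.32  0.   -0.46]
[ 4.000e-03 -0.000e+00  1.100e-02 -9.000e-02 -7.000e-02  1.214e+01]
```

View pics/scene_12.png

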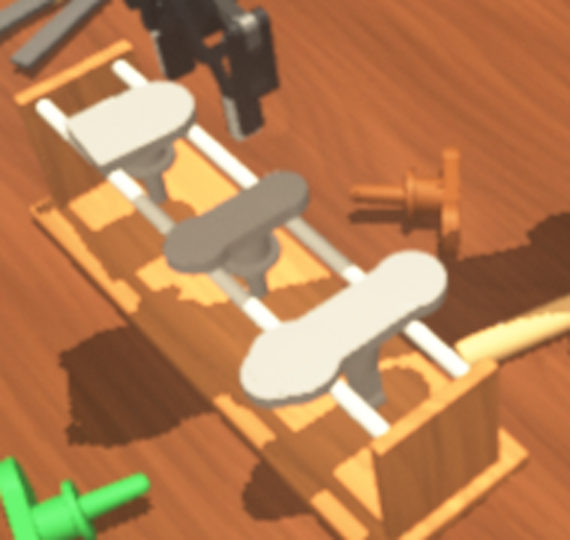

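View pics/top_12.png

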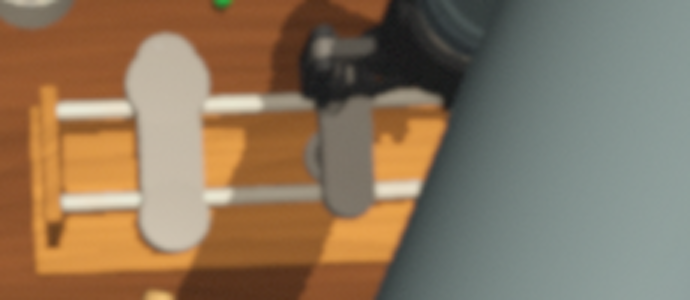

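Emit:
carry_out(plan=[[0, 0, 0.011, -0.1, 0, 2.5, 0.2], [0, 0, 0.011, -0.1, 0, 6, 0.2], [0, 0, 0.011, -0.1, -0.05, 9, 0.2], [0, 0, 0.011, -0.1, -0.05, 11, 0.3], [0, 0, 0.011, -0.1, -0.07, 12.1, 0.35], [0, 0, 0.011, -0.1, -0.07, 12.1, 0.4], [0, 0, 0.011, -0.1, -0.07, 12.1, 0.45]])

```text
time: 15.5
tool_pos: [0.5795, -0.2064, 0.1237]
ee_rot: [0.706, 0.708, 0.002, 0.002]
ft_force: [1.2, -0.8, 0.2]
grip_width: 0.0467
```

```bash
python3 - <<'E'
from plan import *
st()
f=grab("scene"); crop(f,170,110,280,210,5.5,"scene_13.png")
E
```

```text
t 15.5 p [ 0.5795 -0.2064  0.1237] F [ 1.2 -0.8  0.2] T [ 0.02 -0.02 -0.02] w 0.0467 x [-0.003  1.    -0.001] z [ 0.006 -0.001 -1.   ] q [-0.45  0.51 -0.02  1.04  0.   -0.45]
```

View pics/scene_13.png

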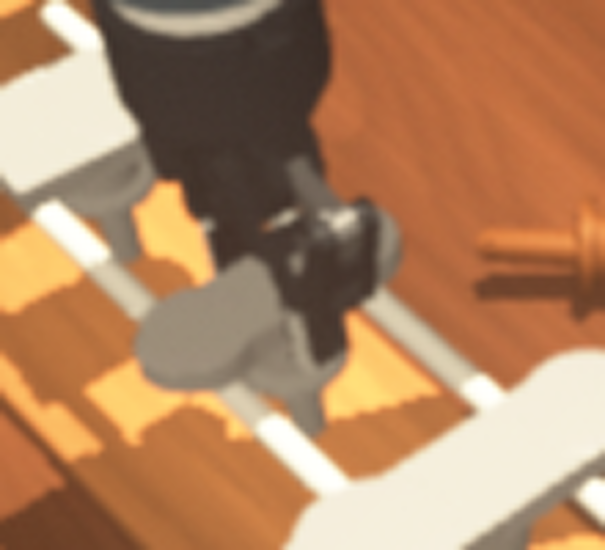

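Emit:
carry_out(plan=[[0, 0, 0, 0, 0, 0.05, 0.55], [0, 0, 0, 0, 0, 0.05, 0.7], [0, 0, 0, 0, 0, 0.05, 1], [0, 0, 0, 0, 0, 0.05, 1], [0, 0, 0, 0, 0, 0.05, 1]])

```text
time: 16.18
tool_pos: [0.5804, -0.2069, 0.1246]
ee_rot: [0.706, 0.708, 0.002, 0.003]
ft_force: [-1.2, 0.9, 6.2]
grip_width: 0.0349
```

```bash
python3 - <<'E'
from plan import *
st(); o=r.get_obs(); np.save("grasp.npy",np.r_[o["tool_pos"],o["ee_rot"]])
E
```

```text
t 16.18 p [ 0.5804 -0.2069  0.1246] F [-1.2  0.9  6.2] T [0.01 0.12 0.08] w 0.0349 x [-0.003  1.    -0.002] z [ 0.008 -0.002 -1.   ] q [-0.45  0.51 -0.02  1.04  0.   -0.45]
```

```bash
cat >> plan.py <<'E'
def TF():
    g=np.load("grasp.npy"); R=Ro.from_quat(g[3:]).as_matrix(); Af=axes(-.009,0)  # foot axes in world at grasp
    of=np.array([.579,-.207,.049]); return R.T@Af, R.T@(of-g[:3])
def toolfor(org,A):
    Rf,pf=TF(); R=A@Rf.T; return org-R@pf,R
def footnow():
    Rf,pf=TF(); o=r.get_obs(); R=Ro.from_quat(o["ee_rot"]).as_matrix(); return o["tool_pos"]+R@pf,R@Rf
E
python3 - <<'E'
from plan import *
A=axes(J["psi"],np.pi/6); U=axes(0,0)
print(rel(*toolfor(np.array([.579,-.207,.19]),axes(-.009,0))))
print(rel(*toolfor(np.array([.575,-.08,.20]),axes(0,0))))
for d in(.06,.03,): print(rel(*toolfor(jp(d),A)))
E
```

```text
[ -0.     0.    -0.    -0.02   0.11 -14.1 ]
[-0.000e+00  0.000e+00 -9.000e-03  1.268e+01 -2.400e-01 -1.512e+01]
[-5.240e-01  2.600e-02 -1.160e-01  3.865e+01 -3.710e+00 -1.465e+01]
[-5.240e-01  2.600e-02 -1.160e-01  3.882e+01 -2.240e+00 -1.204e+01]
```

Emit:
carry_out(plan=[[0, 0, 0, 0, 0, -0.5, 1], [0, 0, 0, 0, 0, -1.5, 1], [0, 0, 0, 0, 0, -4, 1], [0, 0, 0, 0, 0, -7.5, 1], [0, 0, 0, 0, 0, -11.5, 1], [0, 0, 0, 0, 0, -15, 1], [0, 0, 0, 1.5, 0, -16.5, 1]])

```text
time: 17.05
tool_pos: [0.5797, -0.1922, 0.2917]
ee_rot: [0.707, 0.708, 0.003, 0.005]
ft_force: [0.9, 0.2, -3.6]
grip_width: 0.0347
```

```bash
python3 - <<'E'
from plan import *
st()
A=axes(J["psi"],np.pi/6)
print(rel(*toolfor(np.array([.575,.02,.21]),axes(0.03,0))))
for d in(.06,.03,): print(rel(*toolfor(jp(d),A)))
for n,b in(("scene",(140,50,330,230)),):
    f=grab(n); crop(f,*b,3,n+"_14.png")
E
```

```text
t 17.05 p [ 0.5797 -0.1922  0.2917] F [ 0.9  0.2 -3.6] T [ 0.03 -0.05  0.02] w 0.0347 x [-0.002  1.    -0.003] z [ 0.011 -0.003 -1.   ] q [-0.42  0.44  0.31  1.43  0.   -0.43]
[ 3.000e-03  2.000e-03 -4.100e-02  2.124e+01 -3.000e-01  5.500e-01]
[-5.210e-01  2.800e-02 -1.170e-01  3.721e+01 -3.850e+00  2.010e+00]
[-5.210e-01  2.800e-02 -1.170e-01  3.738e+01 -2.390e+00  4.620e+00]
```

View pics/scene_14.png

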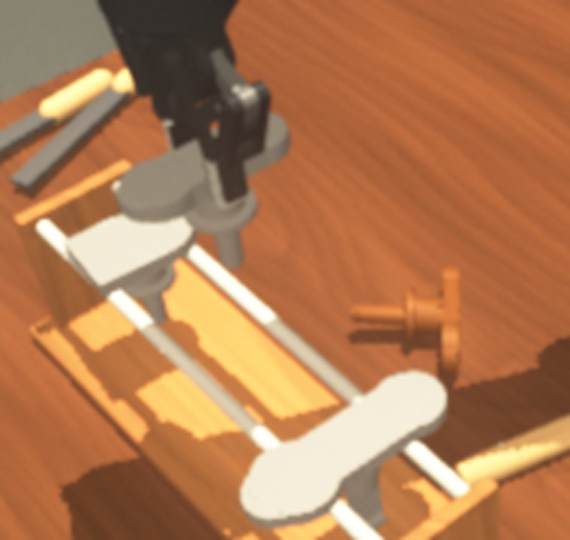

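The small foot is in hand, clear of the rails; large foot is steady. Moving to above the jack.

Emit:
carry_out(plan=[[0, 0, 0, 3, 0, 0, 1], [0, 0, 0, 7, 0, 0, 1], [0, 0, -0.01, 12, -0.2, 0, 1], [0, 0, -0.02, 17, -0.4, 0, 1], [-0.05, 0, -0.03, 21.5, -1, 0, 1], [-0.15, 0.01, -0.05, 26, -1.8, 0, 1], [-0.27, 0.015, -0.07, 30, -2.6, 0, 1], [-0.4, 0.02, -0.1, 34, -3.4, 0, 1], [-0.5, 0.028, -0.117, 36.5, -3.85, 0.5, 1], [-0.521, 0.028, -0.117, 37.2, -3.85, 1.5, 1], [-0.521, 0.028, -0.117, 37.2, -3.85, 2, 1], [-0.521, 0.028, -0.117, 37.2, -3.85, 2, 1]])

```text
time: 18.6
tool_pos: [0.5391, 0.1821, 0.2704]
ee_rot: [0.639, 0.724, 0.194, 0.176]
ft_force: [0.0, 0.4, -3.1]
grip_width: 0.0346
```

```bash
cat >> plan.py <<'E'
def ft():
    o,A=footnow(); H=axes(J["psi"],np.pi/6); print("foot org in head mm",(H.T@(o-J["h"])*1e3).round(1),"rot deg",Ro.from_matrix(H.T@A).as_rotvec(degrees=True).round(2))
E
python3 - <<'E'
from plan import *
st(); rk(); ft()
A=axes(J["psi"],np.pi/6)
for d in(.06,.03,): print(rel(*toolfor(jp(d),A)))
H=axes(J["psi"],np.pi/6)
def rect(hx,hy,z): return np.array([[-hx,-hy,z],[hx,-hy,z],[hx,hy,z],[-hx,hy,z],[-hx,-hy,z]])@H.T+J["h"]
o,Af=footnow(); th=np.linspace(0,2*np.pi,40)
def circ(rr,z): return np.c_[rr*np.cos(th),rr*np.sin(th),0*th+z]@Af.T+o
d=[(rect(.025,.025,0),(255,0,0)),(rect(.01,.016,0),(255,255,0)),(circ(.005,0),(0,255,0)),(circ(.0075,.004),(0,255,0)),(circ(.023,.046),(0,255,0)),(np.array([jp(-.05),jp(.1)]),(0,0,255))]
for n,b in(("scene",(300,210,400,340)),("top",(190,80,290,180))):
    f=grab(n); crop(f,*b,4.5,n+"_15.png",d);crop(f,*b,4.5,n+"_15b.png")
a=[cv2.imread(f"pics/scene_15{k}.png") for k in("b","")]; cv2.imwrite("pics/c15.png",cv2.resize(np.hstack(a),(800,520)))
E
```

```text
t 18.6 p [0.5391 0.1821 0.2704] F [ 0.   0.4 -3.1] T [-0.09  0.82  0.04] w 0.0346 x [-0.123  0.992 -0.006] z [ 0.502  0.057 -0.863] q [ 0.25 -0.06 -0.52  0.58 -0.07  0.11]
in head frame xyz mm [  0.3   2.7 136.5] rot deg about tool axes [-0.37  0.06 -0.77] angle from pos 0.88 F head [-1.5  0.4 -2.8] Thead [0.02 0.82 0.03] w 0.03459496454748932 18.6
foot org in head mm [-1.3  2.8 60.9] rot deg [0.15 0.1  0.07]
[-0.002 -0.003  0.001 -0.26   0.11   0.09 ]
[-2.00e-03 -3.00e-03  1.00e-03 -2.60e-01  9.00e-02  3.09e+00]
```

View pics/c15.png

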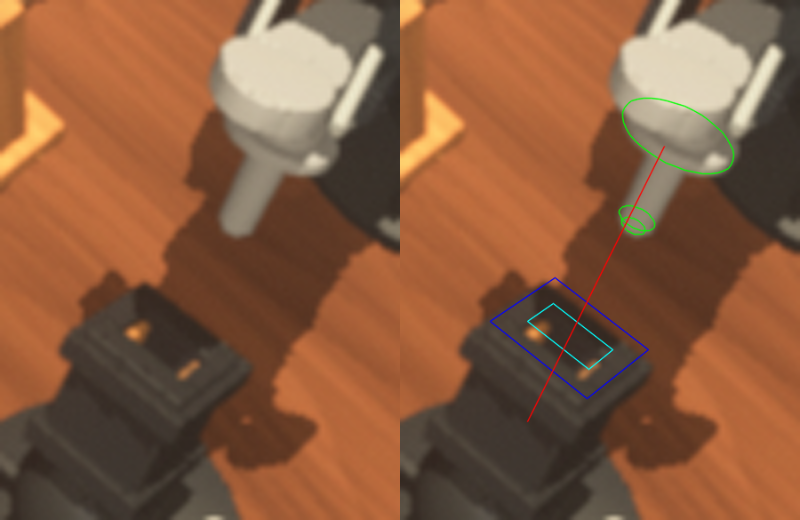

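View pics/top_15.png

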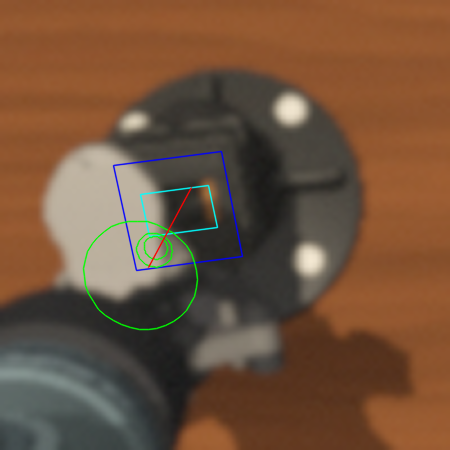

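```bash
python3 - <<'E'
from plan import *
f=grab("scene"); 
im=f["img"][205:325,310:385,::-1]; im=cv2.convertScaleAbs(im,alpha=1.5,beta=10)
cv2.imwrite("pics/s16.png",cv2.resize(im[60:],None,fx=10,fy=10,interpolation=cv2.INTER_CUBIC)); cv2.imwrite("pics/s16a.png",cv2.resize(im[:60],None,fx=10,fy=10,interpolation=cv2.INTER_CUBIC))
H=axes(J["psi"],np.pi/6); o,Af=footnow()
P=lambda X:(proj(f,X)-[310,265]).round(2)*10+4.5
for nm,v in(("mouth corner -x-y",[-.025,-.025,0]),("+x-y",[.025,-.025,0]),("+x+y",[.025,.025,0]),("-x+y",[-.025,.025,0]),("op--",[-.01,-.016,0]),("op+-",[.01,-.016,0]),("op++",[.01,.016,0]),("op-+",[-.01,.016,0])): print(nm,P(H@np.array(v)+J["h"]))
for nm,v in(("tip",[0,0,0]),("shank20+x",[.0,.0,.02]),("sh46",[0,0,.046])): print(nm,(proj(f,Af@np.array(v)+o)-[310,205]).round(2)*10+4.5)
E
```

```text
mouth corner -x-y [288.  144.2]
+x-y [126.1 253.6]
+x+y [367.  446.4]
-x+y [519.9 323.1]
op-- [282.5 207.9]
op+- [218.4 252.6]
op++ [370.9 373.2]
op-+ [432.7 325. ]
tip [475.  615.2]
shank20+x [523.3 517.3]
sh46 [587.9 386.3]
```

View pics/s16.png

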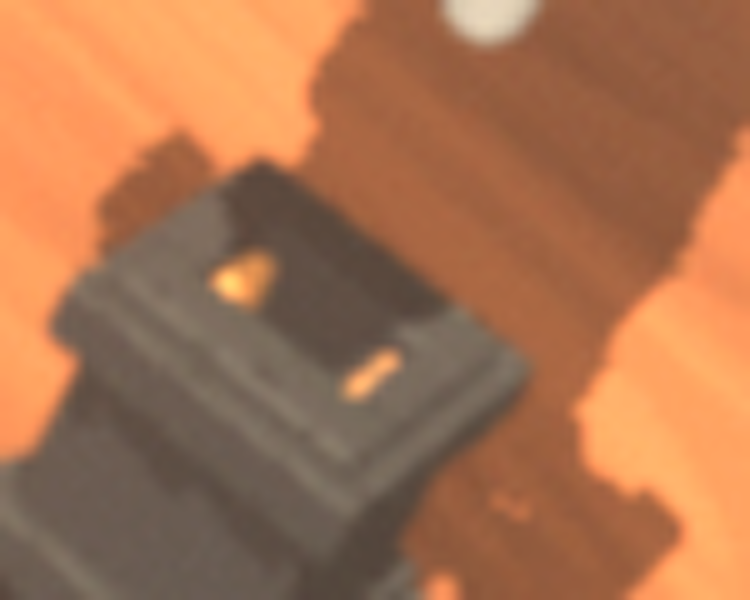

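View pics/s16a.png

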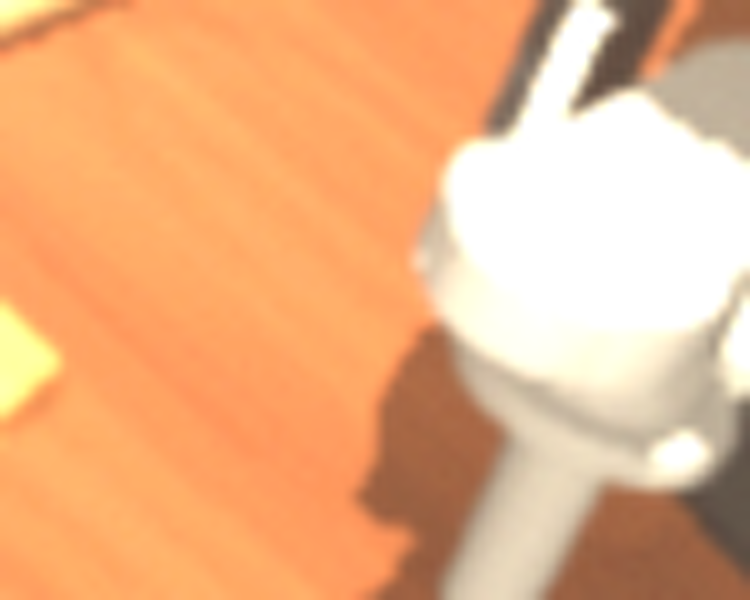

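```bash
python3 - <<'E'
from plan import *
f=grab("top"); u0,v0=212,112
im=cv2.convertScaleAbs(f["img"][v0:v0+34,u0:u0+40,::-1],alpha=2.2,beta=0)
im=cv2.resize(im,None,fx=15,fy=15,interpolation=cv2.INTER_CUBIC); im2=im.copy()
H=axes(J["psi"],np.pi/6)
for (hx,hy,z) in((.025,.025,0),(.01,.016,0),):
    q=np.array([[-hx,-hy,z],[hx,-hy,z],[hx,hy,z],[-hx,hy,z]])@H.T+J["h"]
    cv2.polylines(im2,[((proj(f,q)-[u0,v0]+.5)*15-.5).round().astype(int)],True,(255,255,0),1)
cv2.imwrite("pics/t17.png",cv2.resize(np.vstack([im,im2]),None,fx=.58,fy=.58))
E
```

```text
(no output)
```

View pics/t17.png

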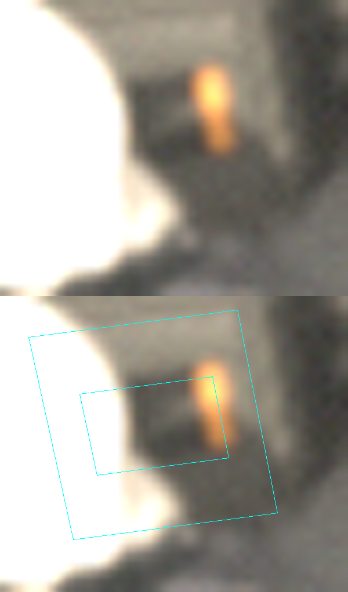

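Emit:
carry_out(plan=[[0, 0, 0, -0.26, 0.15, 0.6, 1], [0, 0, 0, -0.26, 0.17, 1.6, 1], [0, 0, 0, -0.26, 0.17, 2.6, 1], [0, 0, 0, -0.26, 0.17, 3.6, 1], [0, 0, 0, -0.26, 0.17, 4.6, 1], [0, 0, 0, -0.26, 0.17, 4.6, 1]])

```text
time: 19.55
tool_pos: [0.5656, 0.1822, 0.2324]
ee_rot: [0.639, 0.723, 0.195, 0.176]
ft_force: [-0.2, 0.4, -3.5]
grip_width: 0.0348
```

```bash
python3 - <<'E'
from plan import *
rk(); ft()
f=grab("scene"); crop(f,290,220,400,330,6,"s18.png")
f=grab("top"); crop(f,205,105,265,155,9,"t18.png")
E
```

```text
in head frame xyz mm [ 4.1 -0.2 90.4] rot deg about tool axes [-0.47  0.04 -0.71] angle from pos -0.08 F head [-1.9  0.4 -3. ] Thead [-0.05  0.83 -0.01] w 0.0347812907638763 19.55
foot org in head mm [ 2.7 -0.1 14.9] rot deg [ 0.14 -0.    0.01]
```

View pics/s18.png

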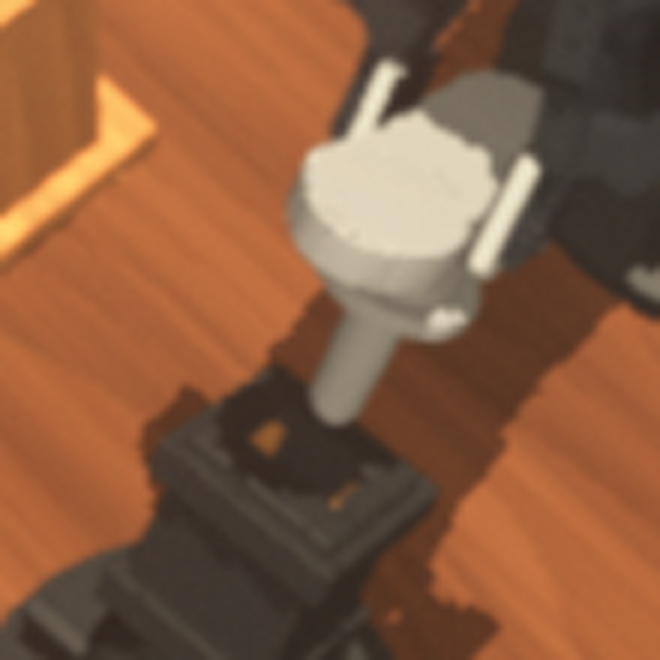

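View pics/t18.png

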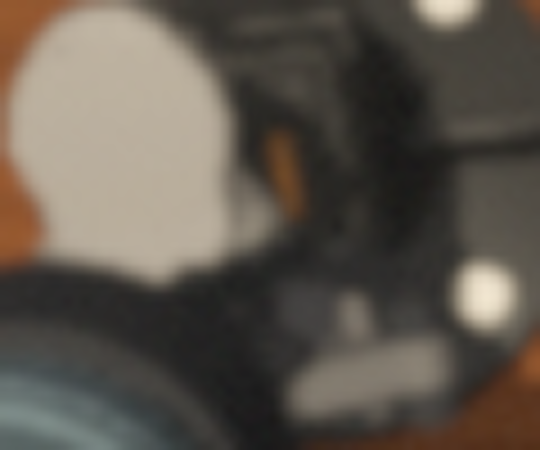

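Emit:
carry_out(plan=[[0, 0, 0, 0, -0.19, 0.5, 1], [0, 0, 0, 0, -0.19, 1, 1], [0, 0, 0, 0, -0.19, 1.5, 1], [0, 0, 0, 0, -0.19, 2, 1], [0, 0, 0, 0, -0.19, 2.5, 1], [0, 0, 0, 0, -0.19, 2.5, 1]])

```text
time: 20.4
tool_pos: [0.5768, 0.1835, 0.2105]
ee_rot: [0.639, 0.723, 0.195, 0.176]
ft_force: [-0.2, -0.5, -3.9]
grip_width: 0.0348
```

```bash
python3 - <<'E'
from plan import *
rk(); ft()
f=grab("scene"); crop(f,290,220,400,330,6,"s19.png")
E
```

```text
in head frame xyz mm [ 2.9 -0.1 65.9] rot deg about tool axes [-0.52  0.05 -0.71] angle from pos -0.08 F head [-2.2 -0.5 -3.3] Thead [-0.04  0.85  0.01] w 0.034752222526322644 20.4
foot org in head mm [ 1.6 -0.1 -9.7] rot deg [ 0.14 -0.05  0.01]
```

View pics/s19.png

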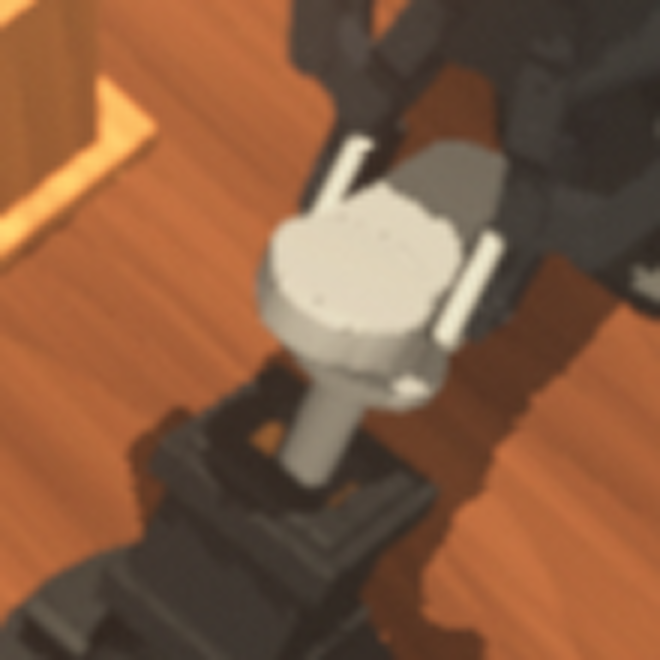

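Emit:
carry_out(plan=[[0, 0, 0, 0, -0.05, 0.4, 1], [0, 0, 0, 0, -0.05, 0.8, 1], [0, 0, 0, 0, -0.05, 1.2, 1], [0, 0, 0, 0, -0.05, 1.6, 1], [0, 0, 0, 0, -0.05, 2, 1], [0, 0, 0, 0, -0.05, 2, 1]])

```text
time: 21.2
tool_pos: [0.5864, 0.1845, 0.1929]
ee_rot: [0.639, 0.723, 0.195, 0.176]
ft_force: [0.9, -0.2, -3.4]
grip_width: 0.0346
```

```bash
python3 - <<'E'
from plan import *
rk(); ft()
E
```

```text
in head frame xyz mm [ 2.5 -0.2 45.8] rot deg about tool axes [-0.5   0.05 -0.71] angle from pos -0.11 F head [-1.  -0.3 -3.3] Thead [-0.05  0.78 -0.01] w 0.03460997504865433 21.2
foot org in head mm [  1.1  -0.1 -29.8] rot deg [ 0.14 -0.04  0.01]
```

Emit:
carry_out(plan=[[0, 0, 0, 0, -0.03, 0.4, 1], [0, 0, 0, 0, -0.03, 0.8, 1], [0, 0, 0, 0, -0.03, 1.1, 1], [0, 0, 0, 0, -0.03, 1.4, 1], [0, 0, 0, 0, -0.03, 1.4, 1]])

```text
time: 21.82
tool_pos: [0.5934, 0.1853, 0.1806]
ee_rot: [0.639, 0.723, 0.195, 0.176]
ft_force: [-0.3, 0.9, -3.6]
grip_width: 0.0347
```

```bash
python3 - <<'E'
from plan import *
rk(); ft()
f=grab("scene"); crop(f,290,220,400,330,6,"s20.png")
E
```

```text
in head frame xyz mm [ 2.5 -0.2 31.6] rot deg about tool axes [-0.51  0.04 -0.71] angle from pos -0.13 F head [-2.   0.9 -3.1] Thead [-0.    0.7   0.01] w 0.034723398207591176 21.825
foot org in head mm [  1.1  -0.1 -44. ] rot deg [ 0.14 -0.05  0.  ]
```

View pics/s20.png

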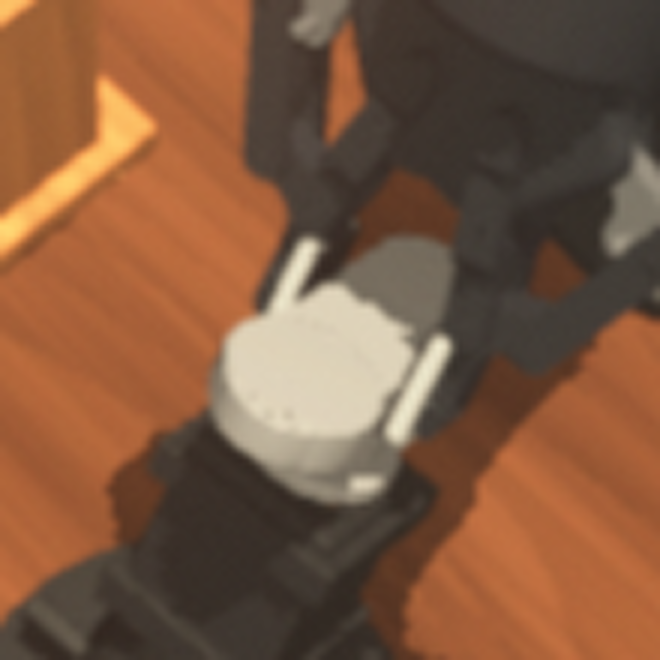

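Going in freely. Press the last millimetres home.

Emit:
carry_out(plan=[[0, 0, 0, 0, -0.03, 0.2, 1], [0, 0, 0, 0, -0.03, 0.4, 1], [0, 0, 0, 0, -0.03, 0.5, 1], [0, 0, 0, 0, -0.03, 0.5, 1]])

```text
time: 22.38
tool_pos: [0.595, 0.1856, 0.1781]
ee_rot: [0.639, 0.723, 0.196, 0.177]
ft_force: [-15.7, -2.5, 13.7]
grip_width: 0.0348
```

```bash
python3 - <<'E'
from plan import *
rk(); ft()
E
```

```text
in head frame xyz mm [ 2.6 -0.  28.6] rot deg about tool axes [-0.58  0.03 -0.73] angle from pos -0.02 F head [-6.9 -0.7 19.8] Thead [-0.35  1.73 -0.05] w 0.034828045641716446 22.375
foot org in head mm [  1.3   0.  -46.9] rot deg [ 0.13 -0.11  0.03]
```

Emit:
carry_out(plan=[[0, 0, 0, 0, -0.08, 0.05, 1], [0, 0, 0, 0, -0.08, 0.1, 1], [0, 0, 0, 0, -0.08, 0.1, 1]])

```text
time: 22.75
tool_pos: [0.5949, 0.1857, 0.1781]
ee_rot: [0.638, 0.723, 0.196, 0.177]
ft_force: [-9.7, -1.5, 8.2]
grip_width: 0.0347
```

```bash
python3 - <<'E'
from plan import *
rk(); ft()
f=grab("scene"); crop(f,290,240,390,330,7,"s21.png")
E
```

```text
in head frame xyz mm [ 2.5  0.  28.7] rot deg about tool axes [-0.66  0.03 -0.74] angle from pos 0.04 F head [-4.4 -0.5 12. ] Thead [-0.27  1.31  0.03] w 0.03465567909083081 22.75
foot org in head mm [  1.3   0.1 -46.9] rot deg [ 0.12 -0.19  0.04]
```

View pics/s21.png

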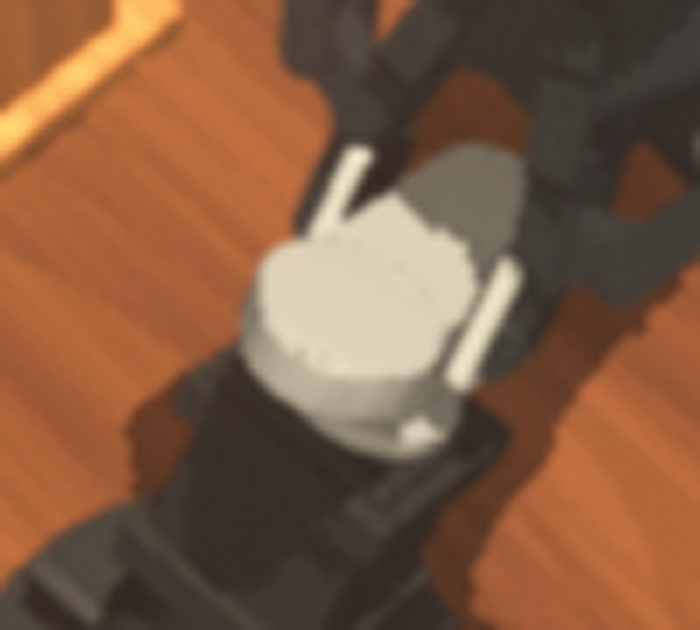

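Emit:
carry_out(plan=[[0, 0, 0, 0, 0, 0, 0.5], [0, 0, 0, 0, 0, 0, 0.4], [0, 0, 0, 0, 0, 0, 0.3], [0, 0, 0, 0, 0, 0, 0.2], [0, 0, 0, 0, 0, 0, 0.2]])

```text
time: 23.42
tool_pos: [0.595, 0.1857, 0.178]
ee_rot: [0.638, 0.723, 0.196, 0.177]
ft_force: [0.5, 0.5, -0.9]
grip_width: 0.0682
```

```bash
python3 - <<'E'
from plan import *
rk(); st()
f=grab("scene"); crop(f,290,240,390,330,7,"s22.png")
E
```

```text
in head frame xyz mm [ 2.5  0.  28.6] rot deg about tool axes [-0.65  0.03 -0.73] angle from pos 0.03 F head [ 0.   0.4 -1. ] Thead [0.02 0.43 0.  ] w 0.06823111918597019 23.425
t 23.43 p [0.595  0.1857 0.178 ] F [ 0.5  0.5 -0.9] T [-0.03  0.43  0.01] w 0.0682 x [-0.122  0.993 -0.006] z [ 0.507  0.057 -0.86 ] q [ 0.23  0.12 -0.59  0.32 -0.06  0.09]
```

View pics/s22.png

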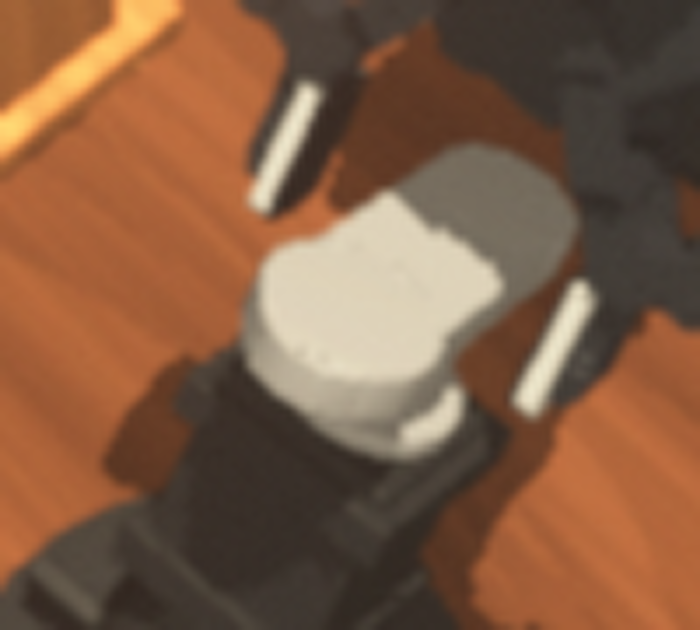

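Seated and unmoved on release. Back off along the axis, then aside.

Emit:
carry_out(plan=[[0, 0, 0, 0, 0, -1, 0.2], [0, 0, 0, 0, 0, -3, 0.2], [0, 0, 0, 0, 0, -6, 0.2], [0, 0, 0, 0, 0, -10, 0.2], [0, 0, 0, 0, 0, -14, 0.2], [0, 0, 0, 0, 0, -15, 0.2], [0, 0, 0, 4, 0, -16, 0.2], [0, 0, 0, 10, -3, -16, 0.2], [0, 0, 0, 15, -6, -16, 0.2], [0, 0, 0, 20, -8, -16, 0.2], [0, 0, 0, 20, -8, -16, 0.2], [0, 0, 0, 20, -8, -16, 0.2]])

```text
time: 24.98
tool_pos: [0.4212, 0.3661, 0.2731]
ee_rot: [0.638, 0.723, 0.196, 0.177]
ft_force: [0.4, -0.2, 0.3]
grip_width: 0.0683
```

```bash
python3 - <<'E'
from plan import *
from fit import *
st()
F={n:grab(n) for n in("top","scene")}
for n in F: cv2.imwrite(f"pics/{n}_end.png",F[n]["img"][:,:,::-1])
H=axes(J["psi"],np.pi/6); d=[]
o=jp(-.046)
for c in comps((-.054,.061,.018),(.0197,.036,.0208,.0159)):
    for q in c:
        d.append((np.c_[q,np.full(len(q),.09)]@H.T+o,(0,255,0)))
ims=[]
for n,b in(("scene",(290,235,390,335)),("top",(190,75,290,175))):
    crop(F[n],*b,4,"e1.png",d); crop(F[n],*b,4,"e2.png"); ims.append(np.hstack([cv2.imread("pics/e2.png"),cv2.imread("pics/e1.png")]))
cv2.imwrite("pics/end_jack.png",cv2.resize(np.vstack(ims),(600,600)))
E
```

```text
t 24.98 p [0.4212 0.3661 0.2731] F [ 0.4 -0.2  0.3] T [-0.04  0.42 -0.02] w 0.0683 x [-0.122  0.992 -0.007] z [ 0.506  0.056 -0.861] q [ 0.77 -0.   -0.44  0.69 -0.32  0.58]
```

View pics/end_jack.png

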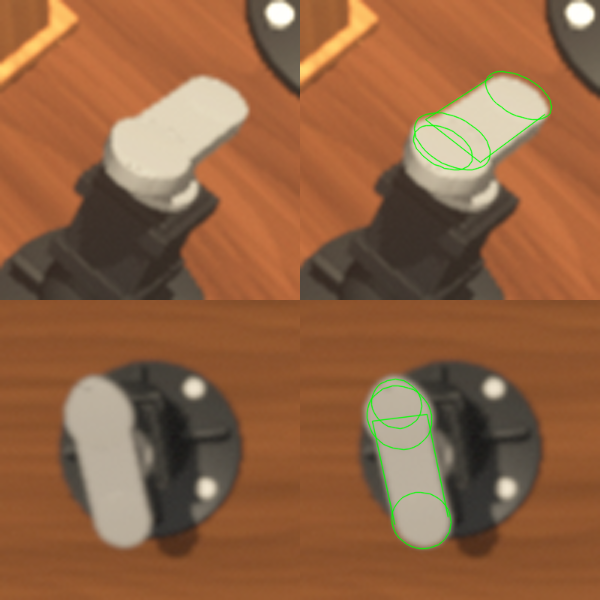

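View pics/scene_end.png

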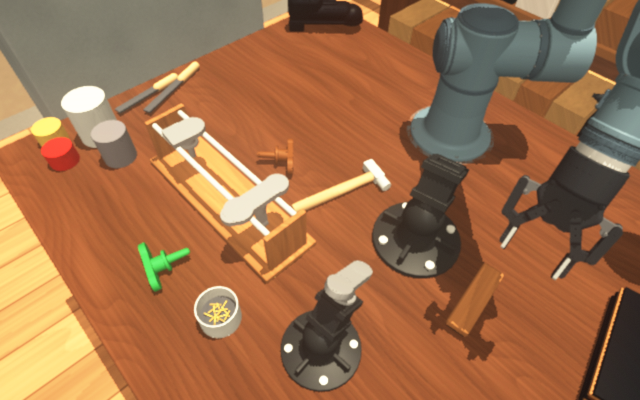

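View pics/top_end.png

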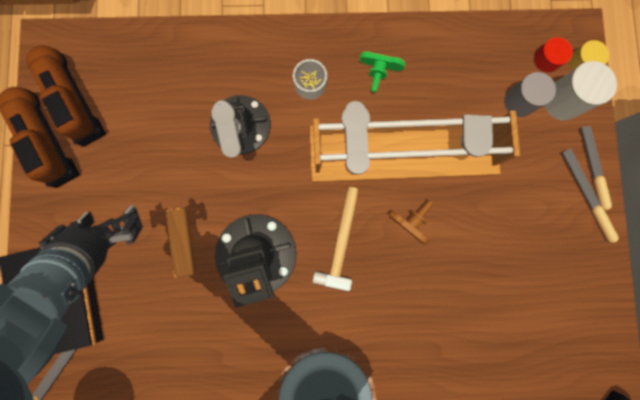

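```bash
python3 - <<'E'
from plan import *
from fit import *
F={n:grab(n) for n in("top","scene")}
B={"top":(200,90,250,170),"scene":(315,255,380,312)}
M={n:mask(F[n],B[n],110) for n in F}
w={n:1. for n in F}
sh=(.0197,.036,.0208,.0159)
M["scene"][50:]=0
def cost(p,names=("top","scene")):
    R=axes(p[2],p[3]); o=np.array([p[0],p[1],p[4]])-.09*R[:,2]*0; c=0
    for n in names:
        m=render(F[n],o-R[:,2]*.09,R,.09,(-.054,.061,.018),sh,box=B[n])
        c+=np.abs(m-M[n]).sum()
    return c
s0=jp(.044); p0=np.r_[s0[:2],J["psi"],np.pi/6,s0[2]]; print(p0.round(4),cost(p0))
q=p0
for it in range(4):
    s=np.vstack([q]+[q+d for d in np.diag([.004,.004,.05,.06,.006])]); rr=minimize(cost,q,method="Nelder-Mead",options=dict(initial_simplex=s,maxiter=200)); q=rr.x
print(q.round(4),rr.fun,"lean deg",np.degrees(q[3]))
E
```

```text
[0.5851 0.1846 0.111  0.5236 0.1901] 406.0625
[0.5867 0.1854 0.1452 0.539  0.1869] 285.125 lean deg 30.881318794957227
```

```bash
python3 - <<'E'
from cell import close_job
print(close_job())
E
```

```text
the job is handed in; nothing more can be done
None
```

The foot is changed and the job is handed in at about 25 s of robot time, well under the 72 s limit. I got no verdict back.

- **Large foot:** I rocked it to about 8° at -y (by TCP position), 8.1° at +y, then 8° at -y again. It then drew straight out along the socket, with only its own weight showing on the wrist. I set it down on the rails at rack y of about 0.13 m and let go. The later pictures show it upright, with its shank between the rails.
- **Small foot:** I lifted it off the rails and slid it into the socket with almost no resistance. It stopped firmly at about 20 N, at a computed 46.9 mm below the mouth (46 mm nominal). It did not move when I released it.

**Last checks**
- **Tilt of the small foot:** a fit on both final images gave a lean of 30.9° (30° expected).
- **Position of the small foot:** the same fit put the sole about 2 mm sideways and 3 mm low. This fit is rough: the two cameras disagreed by 1 to 2 mm throughout, and the shoulder blurs the outline. I rely more on the firm stop than on the fit.
- **Other objects:** the heel piece, hammer, nail tin and brush look unmoved, and the gripper is clear of everything. I judged both of these by eye.

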